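Load the sample canisters into the dispatch tube

ROBOT

A 7-joint arm with a two-finger parallel gripper is mounted at the origin on the work surface. World frame = base frame: x ahead of the robot, y to its left, z up, the work surface at z = 0. Lengths are in m, angles in rad, forces in N, time in s.
With the tool pointing down it reaches from about 0.4 to 0.9 m from the base axis. Payload 5.5 kg.
Tool frame: the origin (TCP) lies at the very end of the fingers, on their centre line; the grasp point (between the pads) lies 19 mm behind it; z points along the fingers, x is the direction in which the jaws open and shut, and the axes are right-handed (so a half turn about z gives the same grasp; the last joint's range is limited). The gripper opens to 85 mm and grips with 20 to 120 N. Pads are 22 mm wide; open, the fingers measure 114 mm over their backs; the gripper's body (76 mm by 85 mm) begins 54 mm behind the grasp point. The pads swing forward as they close: fully open they stand 13 mm farther back than shut.
Start: joints at [1.495, 0.501, -0.427, 1.55, 0.221, 1.138, -0.21], TCP at [0.216, -0.613, 0.231] pointing down, gripper open.
Joint ranges: [-2.88, 2.88], [-0.31, 2.03], [-1.54, 1.56], [0.2, 2.42], [-1.41, 4.55], [0.19, 2.02], [-2.57, 2.57]. Speed limits (rad/s): [2.57, 2.57, 3.14, 3.14, 3.14, 3.14, 3.14].

INTERFACE

Orientations are given as a unit quaternion [w, x, y, z].
In Python, from cell import robot, capture, get_calibration gives the robot as it stands. The module is installed in compiled form; this text tells all that it offers.
- The arm moves only by the shell command python3 -m pendant 'ROWS' [FORCE]. ROWS is JSON, a list of rows, each an object of numbers: "x", "y", "z": the shift along the tool's x, y, z scaled (see below); "rx", "ry", "rz": the turn, a rotation vector about the tool's x, y, z scaled (see below); "jaw": the closure, from 0 (fully open) to 1 (shut). In form: [{"x": .., "y": .., "z": .., "rx": .., "ry": .., "rz": .., "jaw": ..}, ...]. A call has 1 to 8 rows; each row is the pose to reach, as a shift and turn from the pose commanded when the call began, along the tool's axes at that moment; what a row does not reach only later rows make up. The controller multiplies each number of a shift by 0.12 m and each number of a turn by pi/2 rad. A row lasts 1/12 s, in which the tool goes at most 41.7 mm and 7.16 degrees, less where a joint would pass 70% of its speed; a pose out of reach is approached as far as the arm can. A call with a number of a shift or a turn outside -1 to 1 is refused whole. A call with a gripper value outside its range is refused whole. The fingers move at their own pace and stop on an object; FORCE is the grip in N (left out, the last holds). Time passes only in rows, so rows that repeat a pose let the fingers close. It gives the time, the measured TCP pose, the force and the opening at its end, in the units of the state.
- robot.get_obs(): the state, without advancing time (a new reading comes with each control period).
- capture(name): name is "side" or "top"; returns the picture (480x640x3 uint8, red, green, blue); there is no depth.
- get_calibration(name): a dict with "fx", "fy", "cx", "cy" (pixels), "distortion" ([k1, k2, p1, p2, k3] as OpenCV has them; the pictures are not rectified), "camera_from_world" (4x4, takes a point from world to camera coordinates). Camera axes: x right, y up, looking along -z (the intrinsics and any distortion apply to the point x, -y, -z); pixel columns grow to the right and rows downward; lengths in m; the calibration is good to about 2 mm. A picture is of the moment at which its call begins. get_calibration takes no time and is no camera call.
- robot.job_done(): hands the job in, once; it reports no verdict.
The state is a dict: "t": time; "joint_positions": joint angles; "qvel": joint speeds; "effort": joint torques, N m; "tcp_pos": TCP position; "orientation": TCP orientation; "force": force on the tool from outside, world axes, zero at the start; "wrist_torque": the same for the moment, N m; "finger_gap": opening from 0.0 (shut) to 1.0 (fully open).
Only numpy, scipy, OpenCV 4.12 (cv2) and the standard library are available. Lean on these libraries where they do the work, as an engineer would, in place of code of your own. Each camera call takes 0.05 s, during which the arm holds its last target.

TASK

One canister is already somewhere in the clear dispatch tube. Feed the two canisters lying on the desk cradles into its open mouth, the long one first and then the short urgent one (so that it comes out first), pushing the whole row until it is fully home against the closed end. Leave the jar, the bottle and the cup where they stand.

Things in the scene. Friction and masses are not known exactly. Their poses are not given: they have to be found in the camera images.
- long_canister_centre (a point): closed white plastic cylinder with a grey cap at one end and flat ends, 30 mm in diameter and the same all along, 110 mm long, about 0.11 kg; the point is its centre, its x axis runs along its length. Starts lying loose and level on one of two like cradles (places swap), its centre 39 mm above the desk; it would roll on the flat desk
- short_canister_centre (a point): closed white plastic cylinder with a grey cap at one end and flat ends, 30 mm in diameter and the same all along, 75 mm long, about 0.08 kg; the point is its centre, its x axis runs along its length. Starts lying loose and level on one of two like cradles (places swap), its centre 39 mm above the desk; it would roll on the flat desk
- loaded_canister_centre (a point): closed white plastic cylinder with a grey cap at one end and flat ends, 30 mm in diameter and the same all along, 110 mm long, about 0.11 kg; the point is its centre, its x axis runs along its length. Starts loose inside the tube, at a varying depth, not yet against the closed end.
- mouth (a point): centre of the open mouth of a clear level tube fixed to the desk (place and direction vary), on its axis, 70 mm up. x runs along the tube, into it; z is up. Bore 36 mm, walls 4 mm; the mouth flares to 48 mm inside, 56 mm outside, over the first 12 mm. No slot: the mouth is the only access. Canisters slide in it by friction alone and stay where left
- tube_end (a point): centre of the inner face of the tube's closed end, on its axis, 285 mm from the mouth; axes as at the mouth. The three canisters in a row measure 295 mm, so when the row is home the last one still stands 10 mm out of the mouth
- runway (a point): middle of the runway that leads to the mouth, at the height (68 mm) of the axis of a canister lying on it, 70 mm before the mouth; axes as at the mouth. Two parallel steel rods with a groove between, 140 mm long, ending at the mouth, 26 mm wide over all, on a narrow ridge that fingers can straddle (base plate 75 x 8 mm). A canister laid on it lies in line with the tube and slides in when pushed on its end
- cradle_a: one of two like low cradles fixed to the desk (place and direction vary), each carrying one canister centred on it: base plate 70 x 50 x 6 mm with a narrow ridge of two steel rods, 60 mm long along its x axis, 26 mm high and 26 mm wide, so that open fingers can straddle ridge and canister. Origin in the middle of the underside
- cradle_b: one of two like low cradles fixed to the desk (place and direction vary), each carrying one canister centred on it: base plate 70 x 50 x 6 mm with a narrow ridge of two steel rods, 60 mm long along its x axis, 26 mm high and 26 mm wide, so that open fingers can straddle ridge and canister. Origin in the middle of the underside
- jar_mid (a point): a bystander to be left alone: short round jar, 60 mm in diameter and 65 mm high, standing; the point is on its axis, half-way up
- sanitizer_mid (a point): a bystander to be left alone: clear round bottle, 60 mm in diameter and 150 mm high, standing; the point is on its axis, half-way up
- steel_cup_mid (a point): a bystander to be left alone: open steel cup, 70 mm in diameter and 100 mm high, standing; the point is on its axis, half-way up
There are look-alikes about, which are no part of the job. What is shaped like the part that bears short_canister_centre but blue, brown or green is not meant.

How it is judged:
By the outcome, as a careful person would: the job done as asked, in the order asked, and still so for the second after the job is handed in, with the robot touching nothing.
It also fails if it takes over 72 s, if anything falls off the work surface, if the arm or the gripper's body presses on something with over 40 N, if the wrist force passes 120 N, or if a joint passes its speed limit or range.

## Working session

There is one attempt and no reset: what is moved stays moved. The work goes in short steps, Python scripts to look and compute and a shell command to move; the robot and the scene stay as the last step left them, time stands still between calls to the robot, and variables do not carry over. Pictures are saved under pics/ and viewed, and the job is handed in when it is done.

```bash
mkdir -p pics
python3 - <<'E'
from cell import robot, capture, get_calibration
import cv2
for n in("top","side"):
    cv2.imwrite(f"pics/{n}0.png",capture(n)[:,:,::-1]); print(n,get_calibration(n))
print(robot.get_obs())
E
```

```text
top {'fx': 497.999249490317, 'fy': 497.999249490317, 'cx': 326.9081086324981, 'cy': 243.47630634693988, 'distortion': array([-0.1054233,  0.       ,  0.       ,  0.       ,  0.       ]), 'camera_from_world': array([[ 0.0254957 , -0.99963113,  0.00935763,  0.03146877],
       [ 0.99228403,  0.02644224,  0.12113306, -0.52692328],
       [-0.12133582,  0.00619706,  0.99259217, -1.19999954],
       [ 0.        ,  0.        ,  0.        ,  1.        ]])}
side {'fx': 591.0460042916208, 'fy': 591.0460042916208, 'cx': 323.7118737157385, 'cy': 237.78596831094222, 'distortion': array([-0.19190368,  0.        ,  0.        ,  0.        ,  0.        ]), 'camera_from_world': array([[ 0.98702545, -0.15968946,  0.01673451, -0.49037762],
       [ 0.10427292,  0.71675502,  0.68948488, -0.12846587],
       [-0.12209802, -0.67879417,  0.72410673, -1.23243306],
       [ 0.        ,  0.        ,  0.        ,  1.        ]])}
{'t': 0.1, 'joint_positions': array([ 1.49522643,  0.50179895, -0.42678757,  1.55135788,  0.22081309,
        1.13829752, -0.21027903]), 'qvel': array([ 8.16556484e-05, -2.03914960e-03, -2.44721803e-03, -2.98212572e-03,
       -6.38073590e-04,  1.09740330e-03, -6.74126117e-05]), 'effort': array([-1.06879900e-02, -5.70813847e+01, -5.83847255e+00, -2.81747639e+01,
        1.04543532e-02,  5.61768946e-03, -4.24357893e-05]), 'tcp_pos': array([ 0.21575073, -0.61247549,  0.230328  ]), 'orientation': array([-5.42524854e-04,  8.16205386e-01, -5.77761155e-01, -7.22195640e-04]), 'force': array([-0.66975087,  0.29967357, -0.50629141]), 'wrist_torque': array([ 0.02805951, -0.01437733,  0.01698108]), 'finger_gap': 1.0018741948192282}
```

View pics/top0.png

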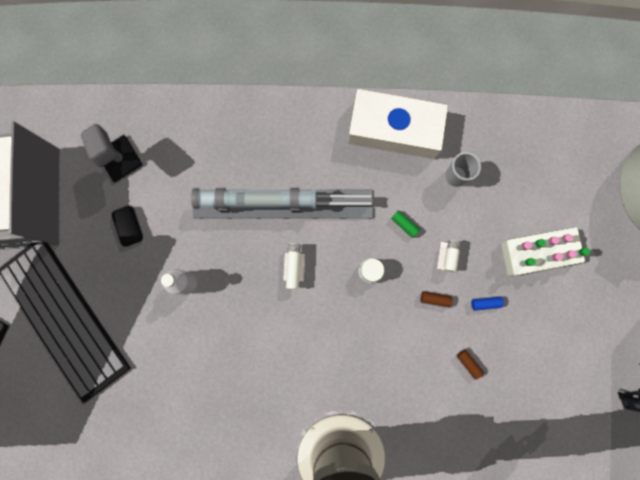

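View pics/side0.png

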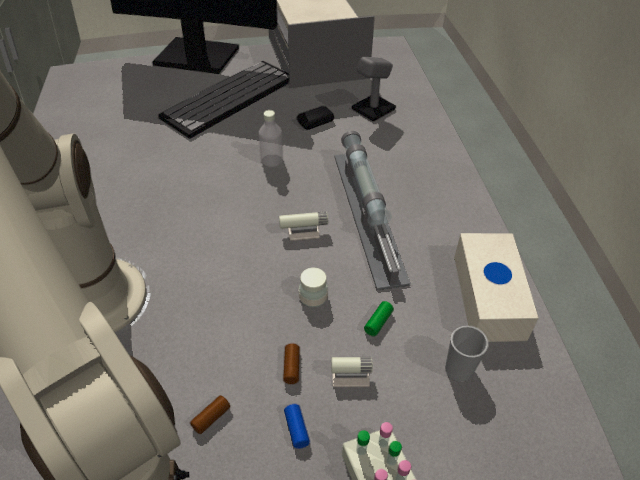

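```bash
cat > h.py <<'E'
import numpy as np, cv2
from cell import robot, capture, get_calibration
from scipy.spatial.transform import Rotation as R
def cal(n):
    c=get_calibration(n); K=np.array([[c['fx'],0,c['cx']],[0,c['fy'],c['cy']],[0,0,1]]); return K,np.array(c['distortion']),np.array(c['camera_from_world'])
def ray(n,uv):
    K,d,T=cal(n); p=cv2.undistortPoints(np.array([[uv]],float),K,d)[0,0]
    D=T[:3,:3].T@np.array([p[0],-p[1],-1.]); return -T[:3,:3].T@T[:3,3],D
def atz(n,uv,z):
    o,D=ray(n,uv); return o+D*(z-o[2])/D[2]
def proj(n,P):
    K,d,T=cal(n); P=np.atleast_2d(np.array(P,float)); C=P@T[:3,:3].T+T[:3,3]
    return cv2.projectPoints(C*[1,-1,-1],np.zeros(3),np.zeros(3),K,d)[0][:,0]
def crop(n,x0,y0,w,h,s,name,img=None):
    im=capture(n)[:,:,::-1] if img is None else img
    c=cv2.resize(im[y0:y0+h,x0:x0+w],None,fx=s,fy=s,interpolation=cv2.INTER_CUBIC)
    for k in range(0,w,10): cv2.line(c,(k*s,0),(k*s,4 if k%50 else 12),(0,0,255),1)
    for k in range(0,h,10): cv2.line(c,(0,k*s),(4 if k%50 else 12,k*s),(0,0,255),1)
    cv2.imwrite(f"pics/{name}.png",c)
def state():
    o=robot.get_obs(); print('t',round(o['t'],2),'tcp',np.round(o['tcp_pos'],4),'F',np.round(o['force'],1),'gap',round(o['finger_gap'],3),'q',np.round(o['joint_positions'],2))
    q=o['orientation']; return o['tcp_pos'],R.from_quat([q[1],q[2],q[3],q[0]])
def plan(target,Rt=None):
    """numbers to command from current measured pose"""
    p,r=state(); s=r.inv().apply(np.array(target)-p)/.12
    print('shift',np.round(s,3),'mm',np.round(s*120,1))
    if Rt is not None: print('turn',np.round((r.inv()*Rt).as_rotvec()/(np.pi/2),3))
def down(yaw): # jaw x axis along yaw in world, pointing down
    x=np.array([np.cos(yaw),np.sin(yaw),0]);z=np.array([0,0,-1.]);return R.from_matrix(np.c_[x,np.cross(z,x),z])
E
python3 - <<'E'
from h import *
t=cv2.imread("pics/top0.png"); s=cv2.imread("pics/side0.png")
crop("top",180,170,200,60,4,"t_tube",t); crop("top",270,230,60,70,8,"t_long",t); crop("top",425,225,60,60,8,"t_short",t)
crop("side",260,190,100,60,8,"s_long",s); crop("side",320,330,70,70,8,"s_short",s); crop("side",320,120,110,180,3,"s_tube",s)
E
```

```text
(no output)
```

View pics/t_tube.png

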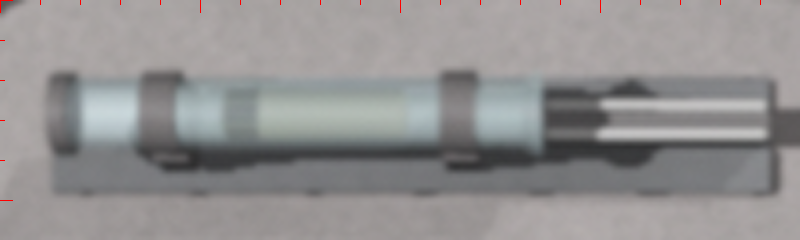

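View pics/t_long.png

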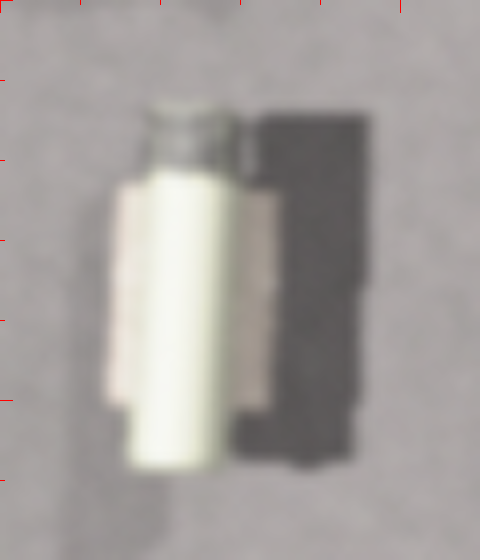

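View pics/t_short.png

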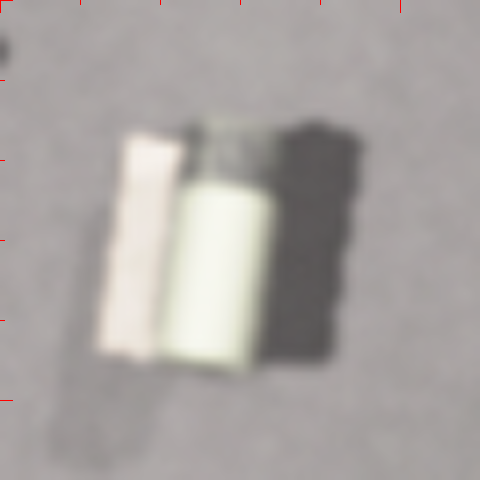

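View pics/s_long.png

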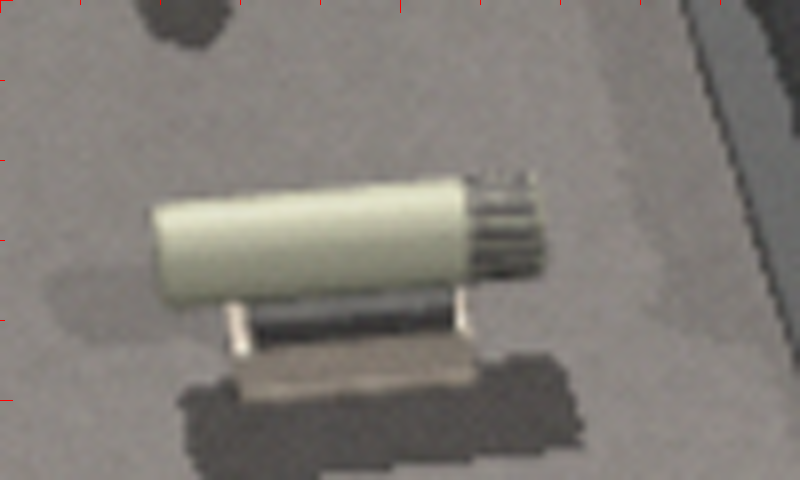

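View pics/s_short.png

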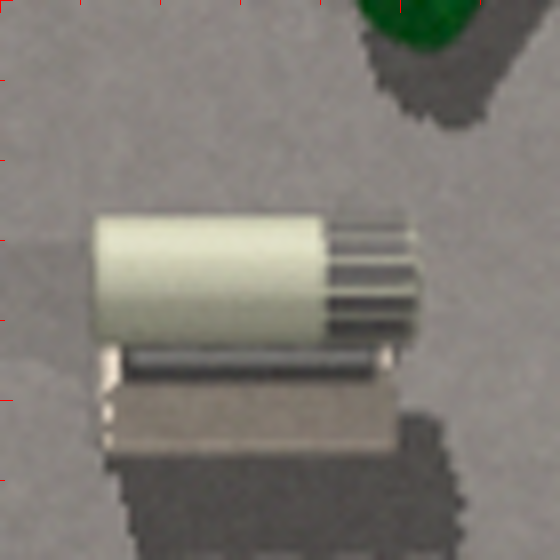

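View pics/s_tube.png

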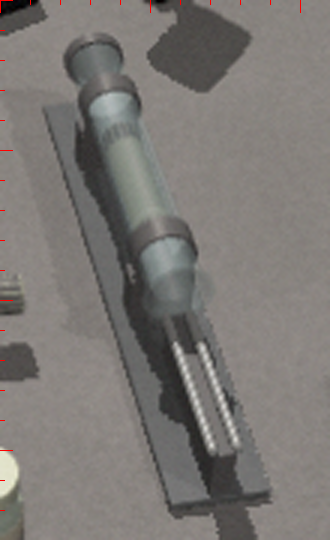

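Run:
```python
from h import *
for n in("top","side"): print(n,ray(n,(320,240))[0])
T=lambda x0,y0,s,u,v:(x0+u/s-.5+.5/s,y0+v/s-.5+.5/s)
A=atz("top",T(270,230,8,196,108),.039);B=atz("top",T(270,230,8,172,466),.039)
print("long ends",A,B,(A+B)/2,np.linalg.norm(A-B),np.degrees(np.arctan2(*(A-B)[1::-1])))
A=atz("top",T(425,225,8,237,122),.039);B=atz("top",T(425,225,8,206,366),.039)
print("short ends",A,B,(A+B)/2,np.linalg.norm(A-B),np.degrees(np.arctan2(*(A-B)[1::-1])))
M=atz("top",T(180,170,4,543,116),.07);E=atz("top",T(180,170,4,52,113),.07)
print("mouth,end",M,E,np.linalg.norm(M-E),np.degrees(np.arctan2(*(E-M)[1::-1])))
W=atz("top",T(180,170,4,768,119),.06);W1=atz("top",T(180,170,4,600,119),.06);print("rw",W,W1,np.linalg.norm(W-M))
for u in (225,258,405): print("loaded",atz("top",T(180,170,4,u,116),.07))
# side verify
S=lambda u,v:(320+u/3-.33,120+v/3-.33)
for P in [(189,395),]: pass
print("side rails end", atz("side",S(229,449),.062))
print("side long c", atz("side",T(260,190,8,350,242),.039),"short c",atz("side",T(320,330,8,256,280),.039))
print("jar",atz("top",(371.5,270),.065),"cup",atz("top",(466,165),.1))
for u,v in((405,223),(437,299),(488,303),(470,364)): print("decoy",atz("top",(u,v),.012))
```

```text
top [0.37645231 0.05282667 1.25464351]
side [ 0.34693307 -0.82279795  0.98919458]
long ends [0.52392733 0.12600945 0.039     ] [0.41402563 0.12970512 0.039     ] [0.46897648 0.12785729 0.039     ] 0.10996382382261036 -1.9259615238851806
short ends [ 0.54264817 -0.27070228  0.039     ] [ 0.46651925 -0.26065463  0.039     ] [ 0.50458371 -0.26567846  0.039     ] 0.07678911724764319 -7.518556039083377
mouth,end [0.63005078 0.07618208 0.07      ] [0.62454297 0.37567926 0.07      ] 0.29954781951469794 91.05355991630533
rw [ 0.6341953 -0.0613552  0.06     ] [0.63127319 0.04149646 0.06      ] 0.13796260770123808
loaded [0.62512523 0.2693543  0.07      ]
loaded [0.62561021 0.24921882 0.07      ]
loaded [0.62784324 0.15983769 0.07      ]
side rails end [ 0.63725634 -0.06441197  0.062     ]
side long c [0.47006403 0.13064262 0.039     ] short c [ 0.50642737 -0.26092722  0.039     ]
jar [ 0.46072401 -0.06303622  0.065     ] cup [ 0.71744817 -0.28537965  0.1       ]
decoy [ 0.5859595  -0.15168952  0.012     ]
decoy [ 0.39581623 -0.23380314  0.012     ]
decoy [ 0.38825926 -0.3641614   0.012     ]
decoy [ 0.23615946 -0.31815042  0.012     ]
```

Candidates, top-image pixels:
- White capped cylinder on a cradle at (293,267). It measures 110 mm, so it is the long one.
- White capped cylinder on a cradle at (449,256). It measures 76 mm, so it is the short one.
- Look-alikes on the flat desk: green (405,223), brown (437,299) and (470,364), blue (488,303). Not wanted.

The close crops above show both white ones with grey caps lying on cradles. The tube mouth is near pixel (316,199), about (0.630, 0.077). The tube runs along +y.

Run:
```python
from h import *
plan([0.469,0.128,0.2],down(np.radians(-91.9)))
plan([0.34,-0.5,0.23])
```

```text
t 0.1 tcp [ 0.2158 -0.6125  0.2303] F [-0.7  0.3 -0.5] gap 1.002 q [ 1.5   0.5  -0.43  1.55  0.22  1.14 -0.21]
shift [-5.118 -4.041  0.262] mm [-614.1 -485.    31.5]
turn [0.    0.001 0.237]
t 0.1 tcp [ 0.2158 -0.6125  0.2303] F [-0.7  0.3 -0.5] gap 1.002 q [ 1.5   0.5  -0.43  1.55  0.22  1.14 -0.21]
shift [-0.54  -1.288  0.004] mm [ -64.8 -154.6    0.5]
```

```bash
python3 -m pendant '[{"x":-0.2,"y":-0.3,"rz":0.08},{"x":-0.5,"y":-0.6,"rz":0.15},{"x":-0.7,"y":-0.9,"rz":0.237},{"x":-0.9,"y":-1,"rz":0.237},{"x":-0.9,"y":-1,"rz":0.237}]'
python3 - <<'E'
from h import *
plan([0.469,0.128,0.2],down(np.radians(-91.9)))
E
```

```text
t 0.1 tcp [ 0.2158 -0.6125  0.2303] F [-0.7  0.3 -0.5] gap 1.002 q [ 1.5   0.5  -0.43  1.55  0.22  1.14 -0.21]
shift [-5.118 -4.041  0.262] mm [-614.1 -485.    31.5]
turn [0.    0.001 0.237]invalid input at $[0]: expected keys x, y, z, rx, ry, rz, jaw
```

All keys are needed in every row.

```bash
python3 -m pendant '[{"x":-0.2,"y":-0.3,"z":0,"rx":0,"ry":0,"rz":0.08,"jaw":0},{"x":-0.5,"y":-0.6,"z":0,"rx":0,"ry":0,"rz":0.15,"jaw":0},{"x":-0.7,"y":-0.9,"z":0,"rx":0,"ry":0,"rz":0.237,"jaw":0},{"x":-1,"y":-1,"z":0,"rx":0,"ry":0,"rz":0.237,"jaw":0},{"x":-1,"y":-1,"z":0,"rx":0,"ry":0,"rz":0.237,"jaw":0}]'
python3 - <<'E'
from h import *
plan([0.469,0.128,0.2],down(np.radians(-91.9)))
E
```

```text
t: 0.52
tcp_pos: [0.2925, -0.4515, 0.2305]
orientation: [0.002, -0.698, 0.716, 0.002]
force: [0.2, 1.1, -0.8]
finger_gap: 0.997
t 0.52 tcp [ 0.2925 -0.4515  0.2305] F [ 0.2  1.1 -0.8] gap 0.997 q [ 1.31  0.3  -0.43  1.83  0.14  1.04 -0.77]
shift [-4.863 -1.349  0.279] mm [-583.6 -161.9   33.5]
turn [0.001 0.003 0.005]
```

```bash
M='python3 -m pendant'; 
python3 -m pendant '[{"x":-0.4,"y":-0.2,"z":0,"rx":0,"ry":0,"rz":0,"jaw":0},{"x":-0.8,"y":-0.4,"z":0,"rx":0,"ry":0,"rz":0,"jaw":0},{"x":-1,"y":-0.6,"z":0,"rx":0,"ry":0,"rz":0,"jaw":0}]'
python3 -m pendant '[{"x":-0.4,"y":-0.2,"z":0,"rx":0,"ry":0,"rz":0,"jaw":0},{"x":-0.8,"y":-0.4,"z":0,"rx":0,"ry":0,"rz":0,"jaw":0},{"x":-1,"y":-0.5,"z":0,"rx":0,"ry":0,"rz":0,"jaw":0}]'
python3 -m pendant '[{"x":-0.4,"y":0,"z":0,"rx":0,"ry":0,"rz":0,"jaw":0},{"x":-0.8,"y":0,"z":0,"rx":0,"ry":0,"rz":0,"jaw":0},{"x":-1,"y":0,"z":0,"rx":0,"ry":0,"rz":0,"jaw":0}]'
python3 -m pendant '[{"x":-0.4,"y":0,"z":0,"rx":0,"ry":0,"rz":0,"jaw":0},{"x":-0.8,"y":0,"z":0,"rx":0,"ry":0,"rz":0,"jaw":0},{"x":-1,"y":0,"z":0,"rx":0,"ry":0,"rz":0,"jaw":0},{"x":-1,"y":0,"z":0,"rx":0,"ry":0,"rz":0,"jaw":0}]'
python3 - <<'E'
from h import *
plan([0.469,0.128,0.12],down(np.radians(-91.9)))
E
```

```text
t: 0.77
tcp_pos: [0.3542, -0.3529, 0.2309]
orientation: [-0.001, -0.695, 0.719, 0.001]
force: [-1.1, -0.3, -0.2]
finger_gap: 1.004
t: 1.02
tcp_pos: [0.4153, -0.2429, 0.2312]
orientation: [-0.0, -0.695, 0.719, 0.0]
force: [1.4, -0.1, 0.0]
finger_gap: 0.998
t: 1.27
tcp_pos: [0.4187, -0.1219, 0.2311]
orientation: [-0.0, -0.696, 0.718, 0.0]
force: [-0.5, 0.0, 1.0]
finger_gap: 1.001
t: 1.6
tcp_pos: [0.4229, 0.0027, 0.2318]
orientation: [0.001, -0.699, 0.715, 0.0]
force: [-0.4, 0.5, 0.6]
finger_gap: 1.0
t 1.6 tcp [0.4229 0.0027 0.2318] F [-0.4  0.5  0.6] gap 1.0 q [ 0.69  0.11 -0.79  2.08  0.09  0.99 -1.74]
shift [-1.051 -0.359  0.934] mm [-126.1  -43.1  112.1]
turn [-0.001  0.001  0.007]
```

```bash
python3 -m pendant '[{"x":-0.4,"y":-0.2,"z":0.2,"rx":0,"ry":0,"rz":0,"jaw":0},{"x":-0.7,"y":-0.3,"z":0.4,"rx":0,"ry":0,"rz":0,"jaw":0},{"x":-1,"y":-0.36,"z":0.7,"rx":0,"ry":0,"rz":0.005,"jaw":0},{"x":-1,"y":-0.36,"z":0.93,"rx":0,"ry":0,"rz":0.005,"jaw":0},{"x":-1,"y":-0.36,"z":0.93,"rx":0,"ry":0,"rz":0.005,"jaw":0},{"x":-1,"y":-0.36,"z":0.93,"rx":0,"ry":0,"rz":0.005,"jaw":0}]'
python3 - <<'E'
from h import *
plan([0.469,0.128,0.018],down(np.radians(-91.9)))
im=capture("top")[:,:,::-1];crop("top",230,190,150,130,5,"a1",im)
im=capture("side")[:,:,::-1];crop("side",230,130,150,130,5,"a2",im)
E
```

```text
t: 2.1
tcp_pos: [0.4677, 0.1146, 0.1168]
orientation: [-0.002, -0.694, 0.72, 0.003]
force: [-0.5, 0.6, 0.1]
finger_gap: 1.001
t 2.1 tcp [0.4677 0.1146 0.1168] F [-0.5  0.6  0.1] gap 1.001 q [ 0.33  0.44 -0.75  2.05  0.4   0.81 -2.26]
shift [-0.112 -0.013  0.823] mm [-13.4  -1.5  98.8]
turn [ 0.004  0.    -0.003]
```

View pics/a1.png

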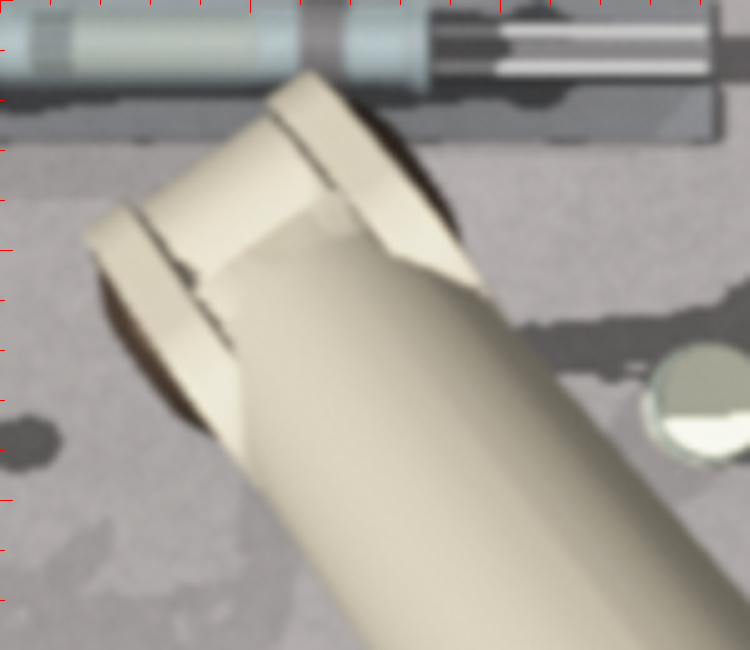

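View pics/a2.png

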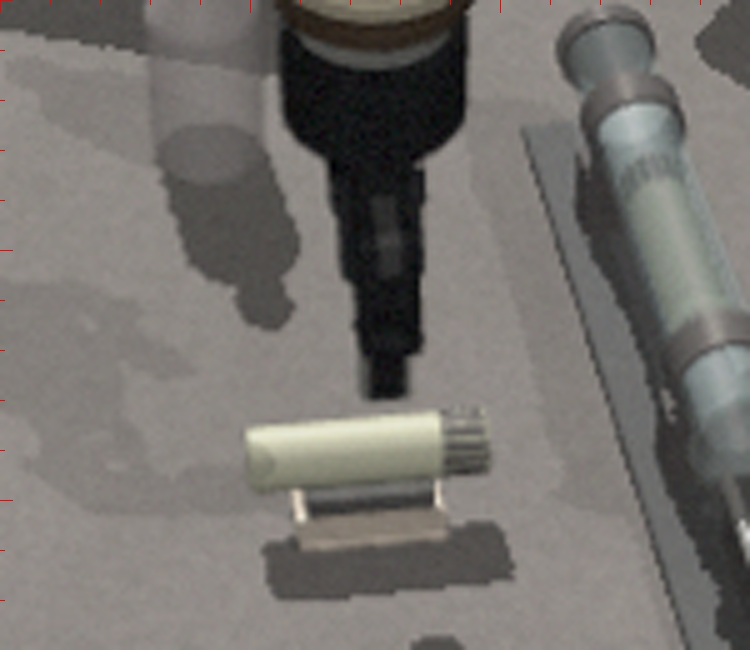

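```bash
python3 -m pendant '[{"x":-0.12,"y":-0.01,"z":0.2,"rx":0,"ry":0,"rz":0,"jaw":0},{"x":-0.12,"y":-0.01,"z":0.5,"rx":0,"ry":0,"rz":0,"jaw":0},{"x":-0.12,"y":-0.01,"z":0.7,"rx":0,"ry":0,"rz":0,"jaw":0},{"x":-0.12,"y":-0.01,"z":0.82,"rx":0,"ry":0,"rz":0,"jaw":0},{"x":-0.12,"y":-0.01,"z":0.82,"rx":0,"ry":0,"rz":0,"jaw":0},{"x":-0.12,"y":-0.01,"z":0.82,"rx":0,"ry":0,"rz":0,"jaw":0}]' 30
python3 - <<'E'
from h import *
plan([0.469,0.129,0.018],down(np.radians(-91.9)))
im=capture("side")[:,:,::-1];crop("side",230,130,150,130,5,"a3",im)
E
```

```text
t: 2.7
tcp_pos: [0.4732, 0.1266, 0.0227]
orientation: [0.0, -0.692, 0.722, -0.001]
force: [-0.3, -0.2, 0.7]
finger_gap: 0.996
t 2.7 tcp [0.4732 0.1266 0.0227] F [-0.3 -0.2  0.7] gap 0.996 q [ 0.19  0.6  -0.61  2.08  0.58  0.64 -2.44]
shift [-0.018  0.036  0.039] mm [-2.2  4.3  4.7]
turn [-0.001 -0.    -0.006]
```

View pics/a3.png

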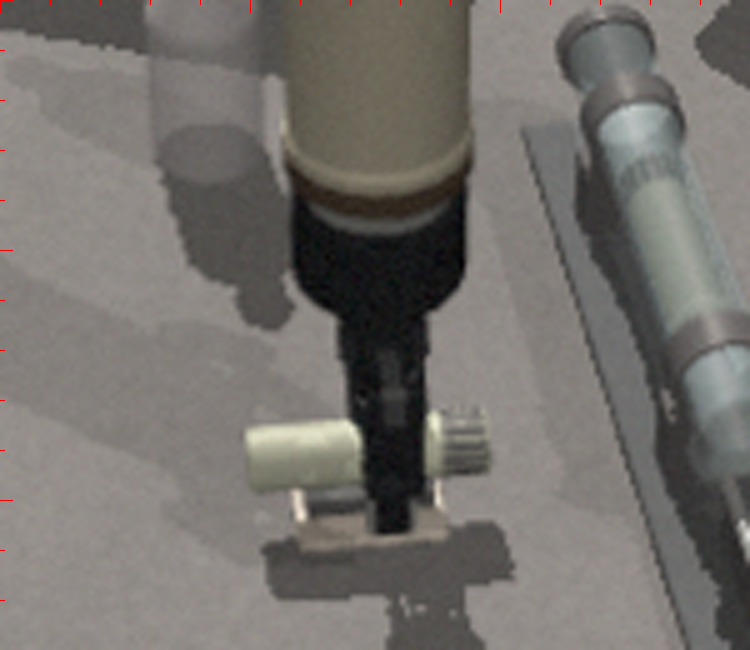

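```bash
python3 -m pendant '[{"x":0,"y":0.02,"z":0.01,"rx":0,"ry":0,"rz":0,"jaw":0.3},{"x":0,"y":0.02,"z":0.01,"rx":0,"ry":0,"rz":0,"jaw":0.5},{"x":0,"y":0.02,"z":0.01,"rx":0,"ry":0,"rz":0,"jaw":1},{"x":0,"y":0.02,"z":0.01,"rx":0,"ry":0,"rz":0,"jaw":1},{"x":0,"y":0.02,"z":0.01,"rx":0,"ry":0,"rz":0,"jaw":1},{"x":0,"y":0.02,"z":0.01,"rx":0,"ry":0,"rz":0,"jaw":1}]' 40
python3 - <<'E'
from h import *
plan([0.469,0.129,0.018],down(np.radians(-91.9)))
E
```

```text
t: 3.25
tcp_pos: [0.4706, 0.1292, 0.0208]
orientation: [0.001, -0.693, 0.721, -0.0]
force: [-0.2, 1.9, 5.4]
finger_gap: 0.339
t 3.25 tcp [0.4706 0.1292 0.0208] F [-0.2  1.9  5.4] gap 0.339 q [ 0.18  0.6  -0.61  2.08  0.58  0.63 -2.44]
shift [0.002 0.013 0.024] mm [0.3 1.6 2.8]
turn [-0.001  0.001 -0.005]
```

```bash
python3 -m pendant '[{"x":0,"y":0,"z":-0.1,"rx":0,"ry":0,"rz":0,"jaw":1},{"x":0,"y":0,"z":-0.3,"rx":0,"ry":0,"rz":0,"jaw":1},{"x":0,"y":0,"z":-0.6,"rx":0,"ry":0,"rz":0,"jaw":1},{"x":0,"y":0,"z":-0.9,"rx":0,"ry":0,"rz":0,"jaw":1},{"x":0,"y":0,"z":-1,"rx":0,"ry":0,"rz":0,"jaw":1},{"x":0,"y":0,"z":-1,"rx":0,"ry":0,"rz":0,"jaw":1}]'
python3 - <<'E'
from h import *
plan([0.632,0.007,0.2],down(np.radians(1.3)))
im=capture("side")[:,:,::-1];crop("side",230,80,150,130,5,"a4",im)
E
```

```text
t: 3.75
tcp_pos: [0.4719, 0.1285, 0.1436]
orientation: [0.002, -0.692, 0.722, -0.002]
force: [-0.2, 0.6, -1.2]
finger_gap: 0.337
t 3.75 tcp [0.4719 0.1285 0.1436] F [-0.2  0.6 -1.2] gap 0.337 q [ 0.33  0.4  -0.78  2.02  0.37  0.86 -2.27]
shift [ 0.956 -1.378 -0.462] mm [ 114.7 -165.4  -55.4]
turn [-0.003 -0.003 -1.041]
```

View pics/a4.png

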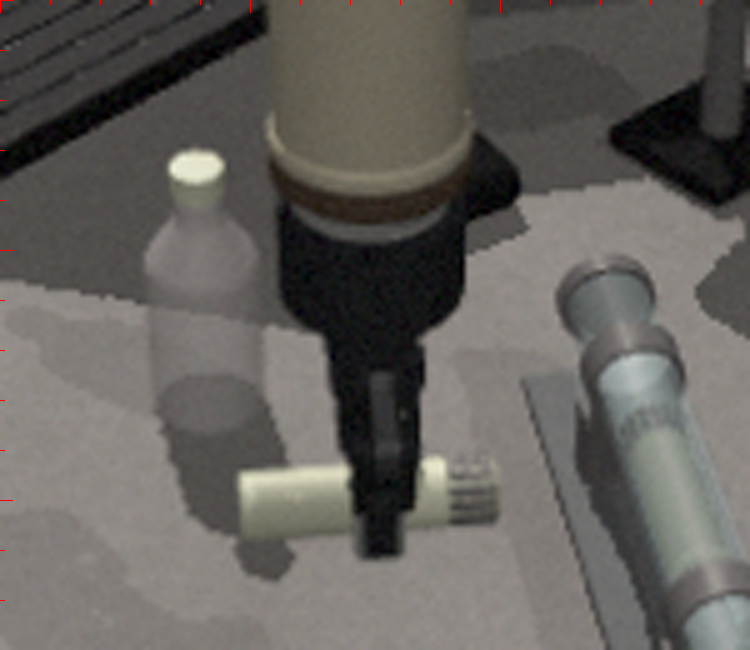

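The picture shows the long canister held mid-length and level, crop ends at about (240,500) and (498,490). Carrying and turning it now.

```bash
python3 -m pendant '[{"x":0,"y":0,"z":-0.25,"rx":0,"ry":0,"rz":-0.07,"jaw":1},{"x":0.1,"y":-0.1,"z":-0.45,"rx":0,"ry":0,"rz":-0.15,"jaw":1},{"x":0.3,"y":-0.2,"z":-0.45,"rx":0,"ry":0,"rz":-0.22,"jaw":1},{"x":0.4,"y":-0.4,"z":-0.45,"rx":0,"ry":0,"rz":-0.3,"jaw":1},{"x":0.5,"y":-0.5,"z":-0.45,"rx":0,"ry":0,"rz":-0.37,"jaw":1},{"x":0.6,"y":-0.7,"z":-0.45,"rx":0,"ry":0,"rz":-0.45,"jaw":1},{"x":0.75,"y":-0.85,"z":-0.45,"rx":0,"ry":0,"rz":-0.52,"jaw":1},{"x":0.95,"y":-1,"z":-0.45,"rx":0,"ry":0,"rz":-0.55,"jaw":1}]' 
python3 -m pendant '[{"x":0,"y":0,"z":0,"rx":0,"ry":0,"rz":-0.07,"jaw":1},{"x":0,"y":0,"z":0,"rx":0,"ry":0,"rz":-0.15,"jaw":1},{"x":0,"y":0,"z":0,"rx":0,"ry":0,"rz":-0.22,"jaw":1},{"x":0,"y":0,"z":0,"rx":0,"ry":0,"rz":-0.3,"jaw":1},{"x":0,"y":0,"z":0,"rx":0,"ry":0,"rz":-0.37,"jaw":1},{"x":0,"y":0,"z":0,"rx":0,"ry":0,"rz":-0.45,"jaw":1},{"x":0,"y":0,"z":0,"rx":0,"ry":0,"rz":-0.49,"jaw":1},{"x":0,"y":0,"z":0,"rx":0,"ry":0,"rz":-0.49,"jaw":1}]'
python3 - <<'E'
from h import *
plan([0.632,0.007,0.15],down(np.radians(1.3)))
E
```

```text
t: 4.47
tcp_pos: [0.5843, 0.0098, 0.1919]
orientation: [0.0, 0.932, -0.362, -0.002]
force: [0.3, 0.7, -1.2]
finger_gap: 0.337
t: 5.13
tcp_pos: [0.5834, 0.0089, 0.1916]
orientation: [-0.0, 1.0, 0.012, -0.002]
force: [-0.4, -0.3, -1.8]
finger_gap: 0.332
t 5.13 tcp [0.5834 0.0089 0.1916] F [-0.4 -0.3 -1.8] gap 0.332 q [ 0.72  0.65 -1.09  1.74  0.62  1.15 -0.54]
shift [0.406 0.026 0.345] mm [48.7  3.1 41.4]
turn [-0.     0.003  0.001]
```

```bash
python3 -m pendant '[{"x":0.2,"y":0.01,"z":0,"rx":0,"ry":0,"rz":0,"jaw":1},{"x":0.4,"y":0.02,"z":0.1,"rx":0,"ry":0,"rz":0,"jaw":1},{"x":0.4,"y":0.02,"z":0.3,"rx":0,"ry":0,"rz":0,"jaw":1},{"x":0.4,"y":0.02,"z":0.6,"rx":0,"ry":0,"rz":0,"jaw":1},{"x":0.4,"y":0.02,"z":0.75,"rx":0,"ry":0,"rz":0,"jaw":1},{"x":0.4,"y":0.02,"z":0.75,"rx":0,"ry":0,"rz":0,"jaw":1},{"x":0.4,"y":0.02,"z":0.75,"rx":0,"ry":0,"rz":0,"jaw":1}]'
python3 - <<'E'
from h import *
plan([0.632,0.007,0.05],down(np.radians(1.3)))
im=capture("side")[:,:,::-1];crop("side",320,150,150,150,5,"a5",im)
im=capture("top")[:,:,::-1];crop("top",270,150,150,100,5,"a6",im)
E
```

```text
t: 5.72
tcp_pos: [0.6314, 0.008, 0.1022]
orientation: [-0.0, 1.0, 0.01, -0.002]
force: [-0.3, 0.5, -2.0]
finger_gap: 0.341
t 5.72 tcp [0.6314 0.008  0.1022] F [-0.3  0.5 -2. ] gap 0.341 q [ 0.6   0.81 -0.97  1.68  0.75  1.07 -0.59]
shift [0.007 0.009 0.435] mm [ 0.8  1.  52.2]
turn [-0.     0.003 -0.001]
```

View pics/a5.png

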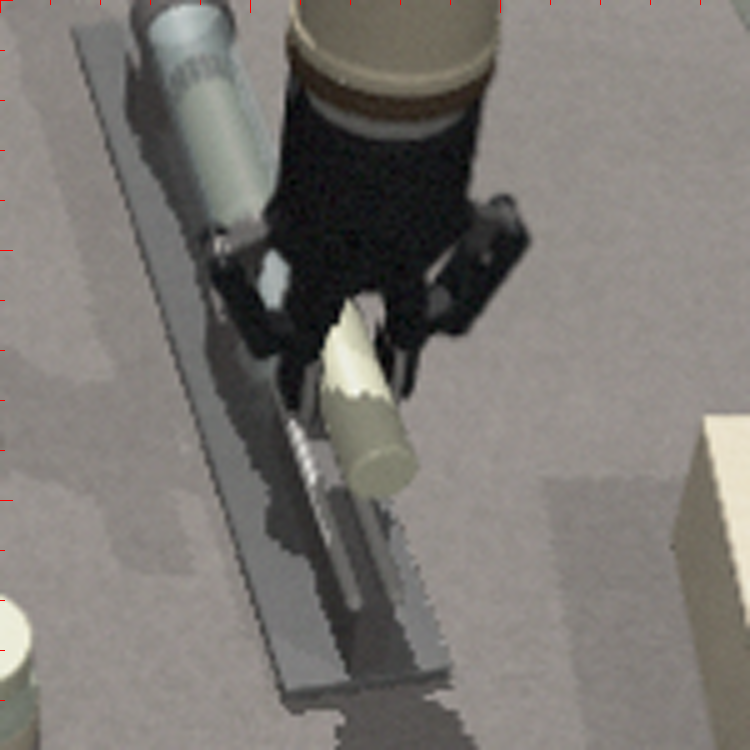

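View pics/a6.png

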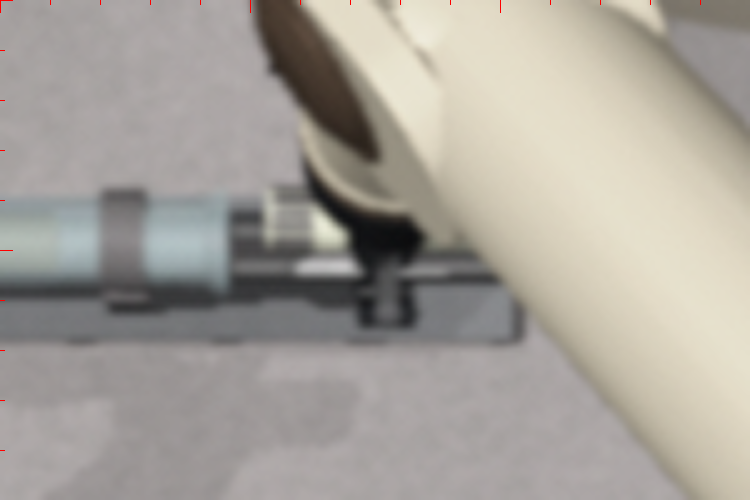

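Run:
```python
from h import *
print(atz("top",(322.6,193.2),.121)); print(atz("side",(320+379/5,150+472/5),.121))
```

```text
[0.63245232 0.0587611  0.121     ]
[ 0.63442309 -0.04808631  0.121     ]
```

```bash
python3 -m pendant '[{"x":0,"y":0,"z":0.15,"rx":0,"ry":0,"rz":0,"jaw":1},{"x":0,"y":0,"z":0.3,"rx":0,"ry":0,"rz":0,"jaw":1},{"x":0,"y":0,"z":0.38,"rx":0,"ry":0,"rz":0,"jaw":1},{"x":0,"y":0,"z":0.38,"rx":0,"ry":0,"rz":0,"jaw":1},{"x":0,"y":0,"z":0.38,"rx":0,"ry":0,"rz":0,"jaw":1}]' 
python3 -m pendant '[{"x":0,"y":0,"z":0.03,"rx":0,"ry":0,"rz":0,"jaw":1},{"x":0,"y":0,"z":0.05,"rx":0,"ry":0,"rz":0,"jaw":1},{"x":0,"y":0,"z":0.05,"rx":0,"ry":0,"rz":0,"jaw":1},{"x":0,"y":0,"z":0.05,"rx":0,"ry":0,"rz":0,"jaw":1}]'
python3 - <<'E'
from h import *
plan([0.632,0.007,0.05],down(np.radians(1.3)))
im=capture("side")[:,:,::-1];crop("side",320,150,150,150,5,"a7",im)
E
```

```text
t: 6.23
tcp_pos: [0.6325, 0.0079, 0.0582]
orientation: [-0.0, 1.0, 0.011, -0.001]
force: [0.5, 0.7, -0.8]
finger_gap: 0.338
t: 6.57
tcp_pos: [0.6331, 0.008, 0.0528]
orientation: [0.0, 1.0, 0.011, 0.0]
force: [0.4, -0.6, -0.4]
finger_gap: 0.341
t 6.57 tcp [0.6331 0.008  0.0528] F [ 0.4 -0.6 -0.4] gap 0.341 q [ 0.57  0.87 -0.92  1.7   0.81  1.   -0.63]
shift [-0.009  0.008  0.023] mm [-1.1  0.9  2.8]
turn [ 0.    -0.    -0.001]
```

View pics/a7.png

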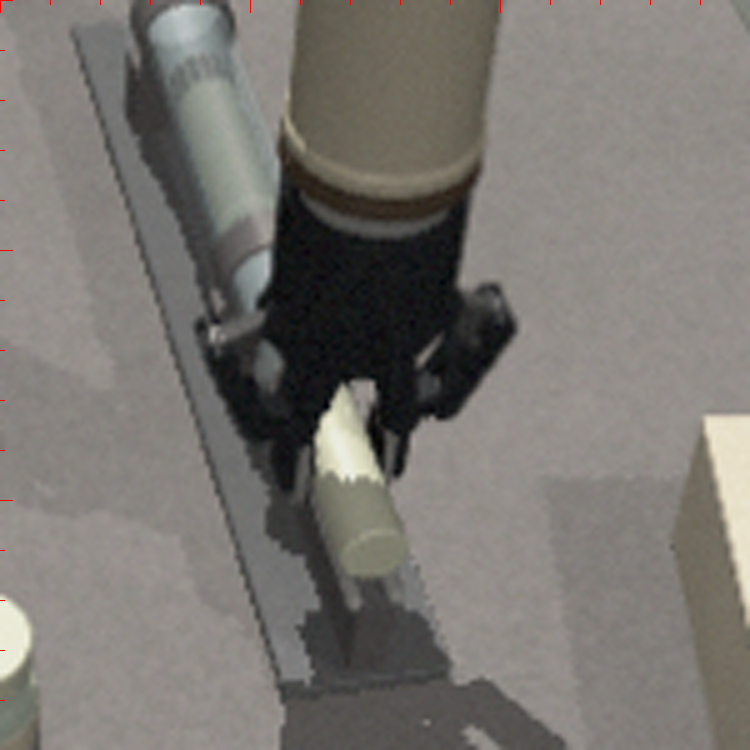

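Almost down: the rear face is at crop (373,552), in line with the rods. Lowering to contact.

```bash
python3 -m pendant '[{"x":0,"y":0,"z":0.02,"rx":0,"ry":0,"rz":0,"jaw":1},{"x":0,"y":0,"z":0.02,"rx":0,"ry":0,"rz":0,"jaw":1},{"x":0,"y":0,"z":0.02,"rx":0,"ry":0,"rz":0,"jaw":1}]'
```

```text
t: 6.87
tcp_pos: [0.6332, 0.008, 0.0503]
orientation: [-0.0, 1.0, 0.011, 0.0]
force: [-0.7, 0.8, -0.3]
finger_gap: 0.338
```

```bash
python3 -m pendant '[{"x":0,"y":0,"z":0.01,"rx":0,"ry":0,"rz":0,"jaw":1},{"x":0,"y":0,"z":0.02,"rx":0,"ry":0,"rz":0,"jaw":1},{"x":0,"y":0,"z":0.02,"rx":0,"ry":0,"rz":0,"jaw":1}]'
```

```text
t: 7.12
tcp_pos: [0.6336, 0.0081, 0.05]
orientation: [0.001, 1.0, 0.011, 0.001]
force: [-4.2, -1.2, 13.9]
finger_gap: 0.334
```

Contact. Releasing gently.

```bash
python3 -m pendant '[{"x":-0.005,"y":0,"z":-0.01,"rx":0,"ry":0,"rz":0,"jaw":1},{"x":-0.005,"y":0,"z":-0.01,"rx":0,"ry":0,"rz":0,"jaw":0.6},{"x":-0.005,"y":0,"z":-0.01,"rx":0,"ry":0,"rz":0,"jaw":0.4},{"x":-0.005,"y":0,"z":-0.01,"rx":0,"ry":0,"rz":0,"jaw":0.1},{"x":-0.005,"y":0,"z":-0.01,"rx":0,"ry":0,"rz":0,"jaw":0},{"x":-0.005,"y":0,"z":-0.01,"rx":0,"ry":0,"rz":0,"jaw":0},{"x":-0.005,"y":0,"z":-0.01,"rx":0,"ry":0,"rz":0,"jaw":0}]' 
python3 -m pendant '[{"x":0,"y":0,"z":-0.1,"rx":0,"ry":0,"rz":0,"jaw":0},{"x":0,"y":0,"z":-0.3,"rx":0,"ry":0,"rz":0,"jaw":0},{"x":0,"y":0,"z":-0.6,"rx":0,"ry":0,"rz":0,"jaw":0},{"x":0,"y":0,"z":-0.8,"rx":0,"ry":0,"rz":0,"jaw":0},{"x":0,"y":0.2,"z":-0.8,"rx":0,"ry":0,"rz":0,"jaw":0.5},{"x":0,"y":0.5,"z":-0.8,"rx":0,"ry":0,"rz":0,"jaw":1},{"x":0,"y":0.8,"z":-0.8,"rx":0,"ry":0,"rz":0,"jaw":1},{"x":0,"y":0.9,"z":-0.8,"rx":0,"ry":0,"rz":0,"jaw":1}]'
python3 - <<'E'
from h import *
plan([0.634,-0.085,0.062],down(np.radians(1.3)))
im=capture("side")[:,:,::-1];crop("side",320,150,150,150,5,"a8",im)
E
```

```text
t: 7.7
tcp_pos: [0.6322, 0.008, 0.0487]
orientation: [-0.0, 1.0, 0.011, -0.0]
force: [-0.2, -0.7, -0.6]
finger_gap: 0.998
t: 8.37
tcp_pos: [0.6349, -0.1078, 0.1454]
orientation: [0.002, 1.0, 0.007, 0.0]
force: [-0.0, -1.2, -0.8]
finger_gap: 0.452
t 8.37 tcp [ 0.6349 -0.1078  0.1454] F [-0.  -1.2 -0.8] gap 0.452 q [ 0.79  0.77 -1.    1.63  0.71  1.14 -0.38]
shift [-0.005 -0.193  0.694] mm [ -0.6 -23.2  83.3]
turn [ 0.003 -0.    -0.005]
```

View pics/a8.png

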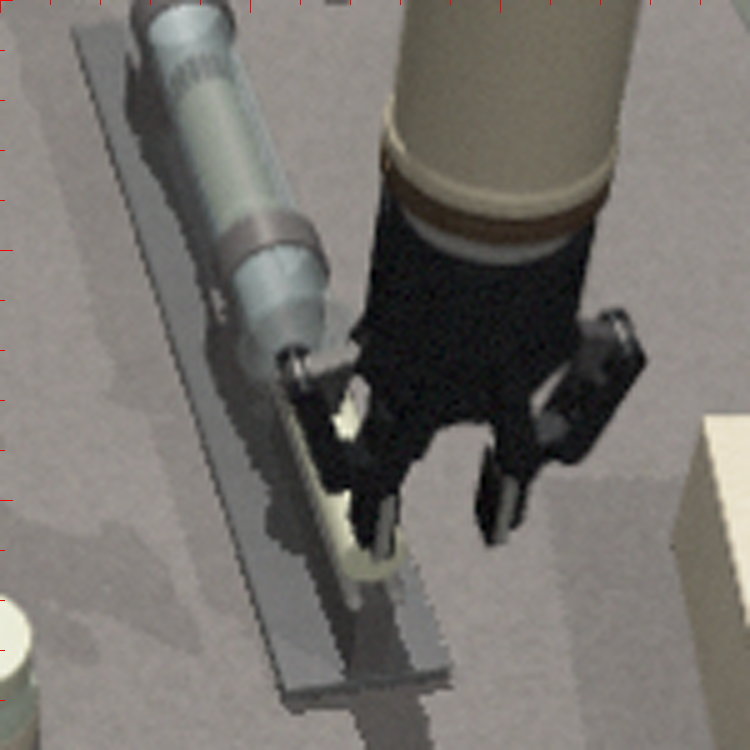

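```bash
python3 -m pendant '[{"x":0,"y":0,"z":0.2,"rx":0,"ry":0,"rz":0,"jaw":1},{"x":0,"y":0,"z":0.45,"rx":0,"ry":0,"rz":0,"jaw":1},{"x":0,"y":0,"z":0.6,"rx":0,"ry":0,"rz":0,"jaw":1},{"x":0,"y":0,"z":0.69,"rx":0,"ry":0,"rz":0,"jaw":1},{"x":0,"y":0,"z":0.69,"rx":0,"ry":0,"rz":0,"jaw":1},{"x":0,"y":0,"z":0.69,"rx":0,"ry":0,"rz":0,"jaw":1}]'
python3 - <<'E'
from h import *
plan([0.634,-0.065,0.062],down(np.radians(1.3)))
im=capture("side")[:,:,::-1];crop("side",320,180,150,150,5,"a9",im)
E
```

```text
t: 8.92
tcp_pos: [0.6348, -0.0993, 0.0623]
orientation: [-0.0, 1.0, 0.011, -0.0]
force: [0.3, -0.9, -0.1]
finger_gap: -0.001
t 8.92 tcp [ 0.6348 -0.0993  0.0623] F [ 0.3 -0.9 -0.1] gap -0.001 q [ 0.74  0.87 -0.93  1.67  0.8   1.02 -0.44]
shift [-0.    -0.286  0.003] mm [ -0.  -34.3   0.4]
turn [-0.  0. -0.]
```

View pics/a9.png

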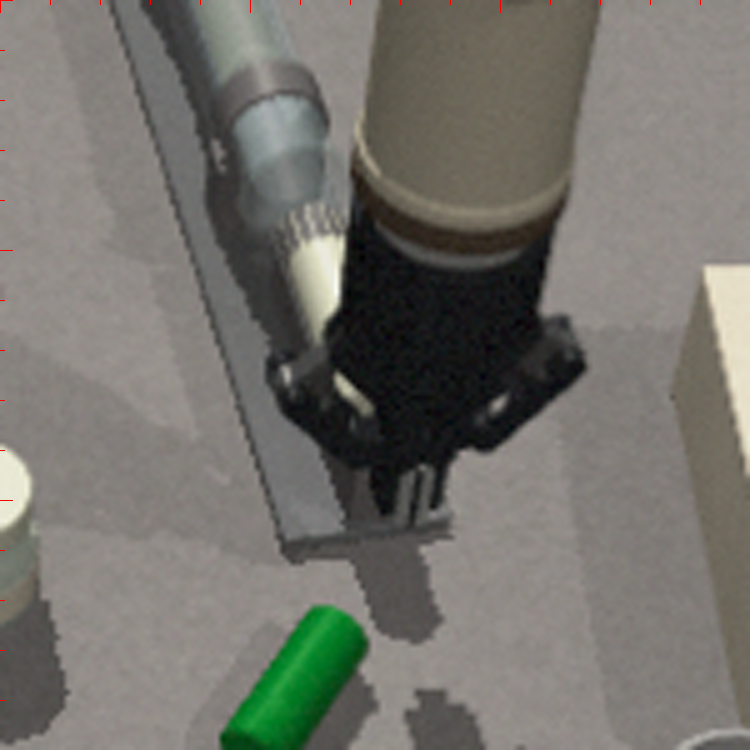

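```bash
python3 -m pendant '[{"x":0,"y":-0.1,"z":0,"rx":0,"ry":0,"rz":0,"jaw":1},{"x":0,"y":-0.2,"z":0,"rx":0,"ry":0,"rz":0,"jaw":1},{"x":0,"y":-0.28,"z":0,"rx":0,"ry":0,"rz":0,"jaw":1},{"x":0,"y":-0.35,"z":0,"rx":0,"ry":0,"rz":0,"jaw":1},{"x":0,"y":-0.42,"z":0,"rx":0,"ry":0,"rz":0,"jaw":1},{"x":0,"y":-0.49,"z":0,"rx":0,"ry":0,"rz":0,"jaw":1},{"x":0,"y":-0.56,"z":0,"rx":0,"ry":0,"rz":0,"jaw":1},{"x":0,"y":-0.6,"z":0,"rx":0,"ry":0,"rz":0,"jaw":1}]'
python3 - <<'E'
from h import *
plan([0.631,0.044,0.062],down(np.radians(1.3)))
im=capture("side")[:,:,::-1];crop("side",310,120,150,150,5,"b1",im)
im=capture("top")[:,:,::-1];crop("top",180,150,200,100,4,"b2",im)
E
```

```text
t: 9.63
tcp_pos: [0.6331, -0.0263, 0.0623]
orientation: [-0.0, 1.0, 0.011, 0.0]
force: [0.5, -0.5, 0.3]
finger_gap: 0.002
t 9.63 tcp [ 0.6331 -0.0263  0.0623] F [ 0.5 -0.5  0.3] gap 0.002 q [ 0.63  0.86 -0.93  1.7   0.8   1.01 -0.56]
shift [-0.004 -0.586  0.003] mm [ -0.5 -70.3   0.3]
turn [-0. -0.  0.]
```

View pics/b1.png

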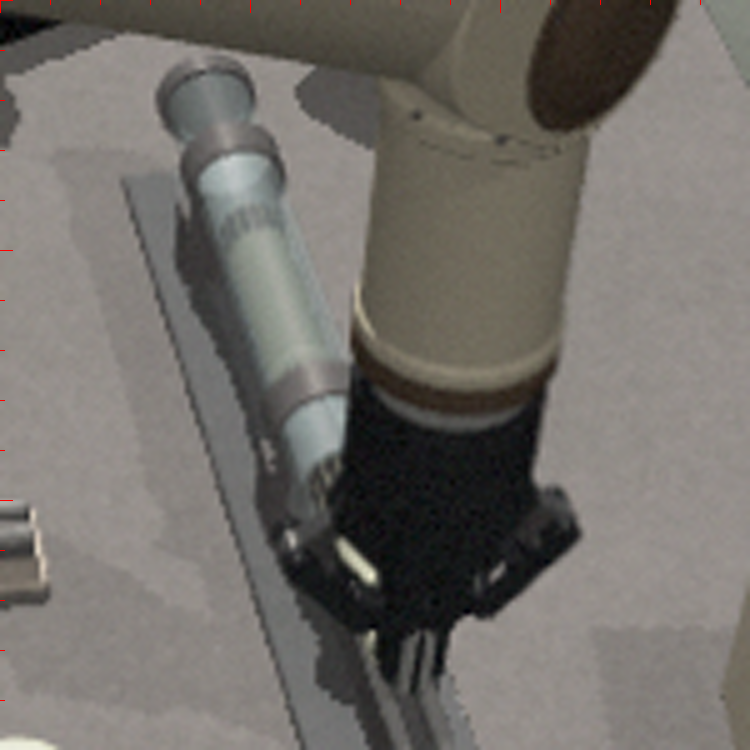

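View pics/b2.png

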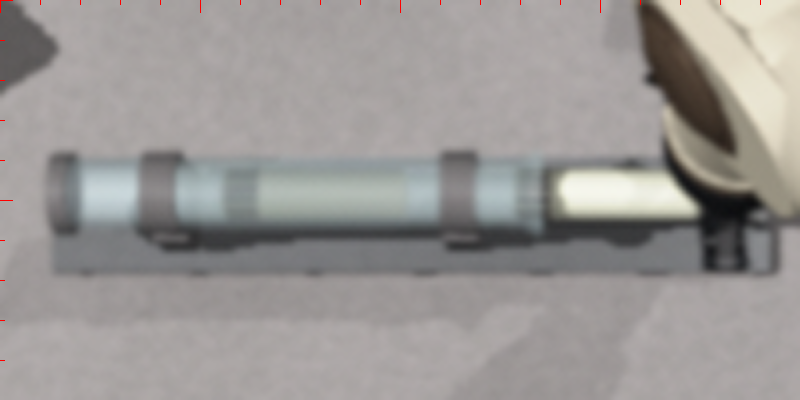

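The cap is entering the mouth cleanly, at top crop (530,205). I'll keep pushing.

```bash
python3 -m pendant '[{"x":0,"y":-0.06,"z":0,"rx":0,"ry":0,"rz":0,"jaw":1},{"x":0,"y":-0.14,"z":0,"rx":0,"ry":0,"rz":0,"jaw":1},{"x":0,"y":-0.22,"z":0,"rx":0,"ry":0,"rz":0,"jaw":1},{"x":0,"y":-0.3,"z":0,"rx":0,"ry":0,"rz":0,"jaw":1},{"x":0,"y":-0.38,"z":0,"rx":0,"ry":0,"rz":0,"jaw":1},{"x":0,"y":-0.46,"z":0,"rx":0,"ry":0,"rz":0,"jaw":1},{"x":0,"y":-0.52,"z":0,"rx":0,"ry":0,"rz":0,"jaw":1},{"x":0,"y":-0.55,"z":0,"rx":0,"ry":0,"rz":0,"jaw":1}]'
python3 - <<'E'
from h import *
plan([0.631,0.044,0.062],down(np.radians(1.3)))
im=capture("top")[:,:,::-1];crop("top",180,150,200,100,4,"b3",im)
E
```

```text
t: 10.4
tcp_pos: [0.6315, 0.0402, 0.0623]
orientation: [-0.0, 1.0, 0.012, 0.0]
force: [-0.9, -0.6, 0.4]
finger_gap: -0.002
t 10.4 tcp [0.6315 0.0402 0.0623] F [-0.9 -0.6  0.4] gap -0.002 q [ 0.53  0.86 -0.93  1.7   0.8   1.01 -0.67]
shift [-0.003 -0.032  0.002] mm [-0.4 -3.8  0.3]
turn [-0.001 -0.     0.001]
```

View pics/b3.png

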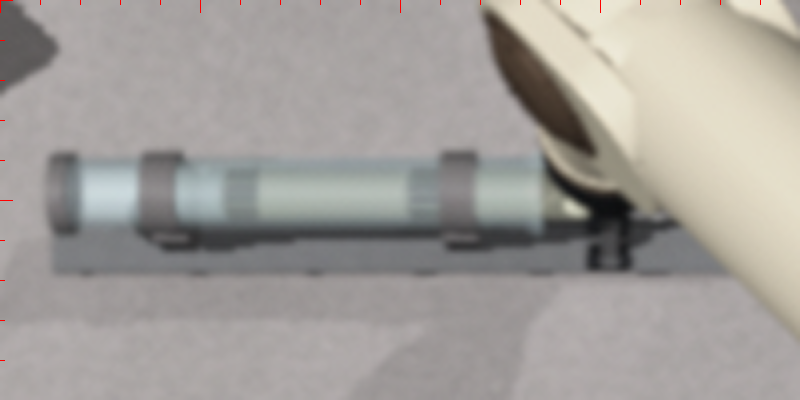

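```bash
python3 -m pendant '[{"x":0,"y":0.15,"z":0,"rx":0,"ry":0,"rz":0,"jaw":1},{"x":0,"y":0.3,"z":-0.2,"rx":0,"ry":0,"rz":0,"jaw":1},{"x":0,"y":0.4,"z":-0.5,"rx":0,"ry":0,"rz":0,"jaw":1},{"x":0,"y":0.5,"z":-0.8,"rx":0,"ry":0,"rz":-0.07,"jaw":0.5},{"x":-0.1,"y":0.7,"z":-1,"rx":0,"ry":0,"rz":-0.14,"jaw":0},{"x":-0.3,"y":0.9,"z":-1,"rx":0,"ry":0,"rz":-0.21,"jaw":0},{"x":-0.5,"y":1,"z":-1,"rx":0,"ry":0,"rz":-0.28,"jaw":0}]'
python3 - <<'E'
from h import *
plan([0.505,-0.264,0.15],down(np.radians(82.5)))
im=capture("top")[:,:,::-1];crop("top",180,150,200,100,4,"b4",im)
im=capture("side")[:,:,::-1];crop("side",310,120,150,150,5,"b5",im)
E
```

```text
t: 11.03
tcp_pos: [0.5755, -0.0869, 0.1839]
orientation: [0.002, 0.973, 0.229, 0.002]
force: [-0.1, -0.0, -0.3]
finger_gap: 0.561
t 11.03 tcp [ 0.5755 -0.0869  0.1839] F [-0.1 -0.  -0.3] gap 0.561 q [ 0.93  0.71 -1.18  1.76  0.71  1.17 -0.  ]
shift [-1.185  1.058  0.284] mm [-142.2  126.9   34.1]
turn [ 0.003 -0.    -0.622]
```

View pics/b4.png

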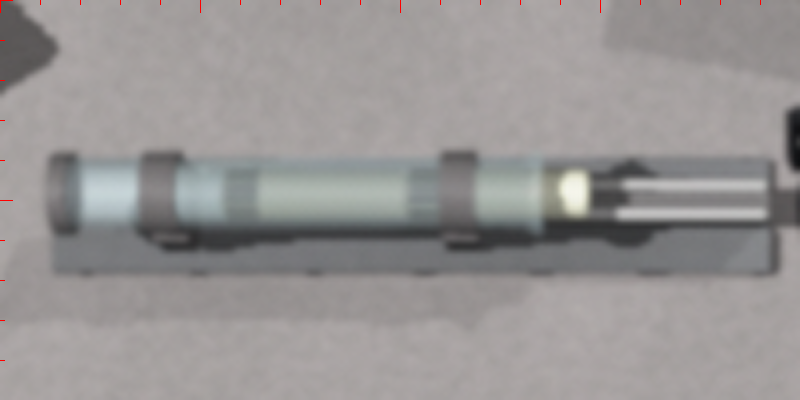

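View pics/b5.png

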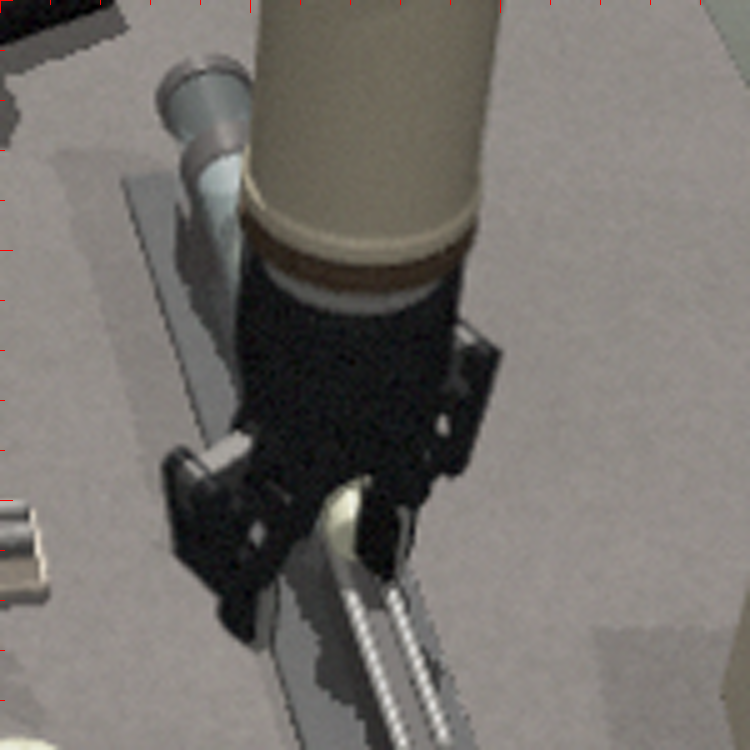

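The long canister sits in the tube with its rear at top pixel (327,197). Going to the short one now.

```bash
python3 -m pendant '[{"x":-0.2,"y":0.2,"z":0,"rx":0,"ry":0,"rz":-0.07,"jaw":0},{"x":-0.4,"y":0.35,"z":0,"rx":0,"ry":0,"rz":-0.15,"jaw":0},{"x":-0.5,"y":0.5,"z":0,"rx":0,"ry":0,"rz":-0.22,"jaw":0},{"x":-0.6,"y":0.6,"z":0,"rx":0,"ry":0,"rz":-0.3,"jaw":0},{"x":-0.8,"y":0.7,"z":0,"rx":0,"ry":0,"rz":-0.37,"jaw":0},{"x":-0.9,"y":0.8,"z":0,"rx":0,"ry":0,"rz":-0.45,"jaw":0},{"x":-1,"y":0.9,"z":0.1,"rx":0,"ry":0,"rz":-0.52,"jaw":0},{"x":-1,"y":1,"z":0.2,"rx":0,"ry":0,"rz":-0.58,"jaw":0}]'
python3 - <<'E'
from h import *
plan([0.505,-0.264,0.1],down(np.radians(82.5)))
E
```

```text
t: 11.8
tcp_pos: [0.5192, -0.2467, 0.1578]
orientation: [0.0, 0.773, 0.634, -0.001]
force: [0.1, -0.7, -0.4]
finger_gap: 1.0
t 11.8 tcp [ 0.5192 -0.2467  0.1578] F [ 0.1 -0.7 -0.4] gap 1.0 q [ 1.29  0.88 -1.35  1.79  0.91  1.26  1.06]
shift [-0.164 -0.088  0.482] mm [-19.6 -10.6  57.9]
turn [-0.     0.001 -0.042]
```

```bash
python3 -m pendant '[{"x":-0.13,"y":-0.07,"z":0.1,"rx":0,"ry":0,"rz":-0.04,"jaw":0},{"x":-0.13,"y":-0.07,"z":0.3,"rx":0,"ry":0,"rz":-0.04,"jaw":0},{"x":-0.13,"y":-0.07,"z":0.48,"rx":0,"ry":0,"rz":-0.04,"jaw":0},{"x":-0.13,"y":-0.07,"z":0.48,"rx":0,"ry":0,"rz":-0.04,"jaw":0},{"x":-0.13,"y":-0.07,"z":0.48,"rx":0,"ry":0,"rz":-0.04,"jaw":0}]'
python3 - <<'E'
from h import *
plan([0.505,-0.263,0.02],down(np.radians(82.5)))
im=capture("side")[:,:,::-1];crop("side",290,260,150,150,5,"c1",im)
im=capture("top")[:,:,::-1];crop("top",400,200,100,100,6,"c2",im)
E
```

```text
t: 12.22
tcp_pos: [0.5087, -0.2573, 0.0999]
orientation: [-0.001, 0.753, 0.657, -0.0]
force: [0.6, -0.0, -0.5]
finger_gap: 1.001
t 12.22 tcp [ 0.5087 -0.2573  0.0999] F [ 0.6 -0.  -0.5] gap 1.001 q [ 1.29  0.95 -1.29  1.84  0.99  1.19  1.09]
shift [-0.052 -0.023  0.666] mm [-6.3 -2.7 79.9]
turn [-0.001 -0.001 -0.003]
```

View pics/c1.png

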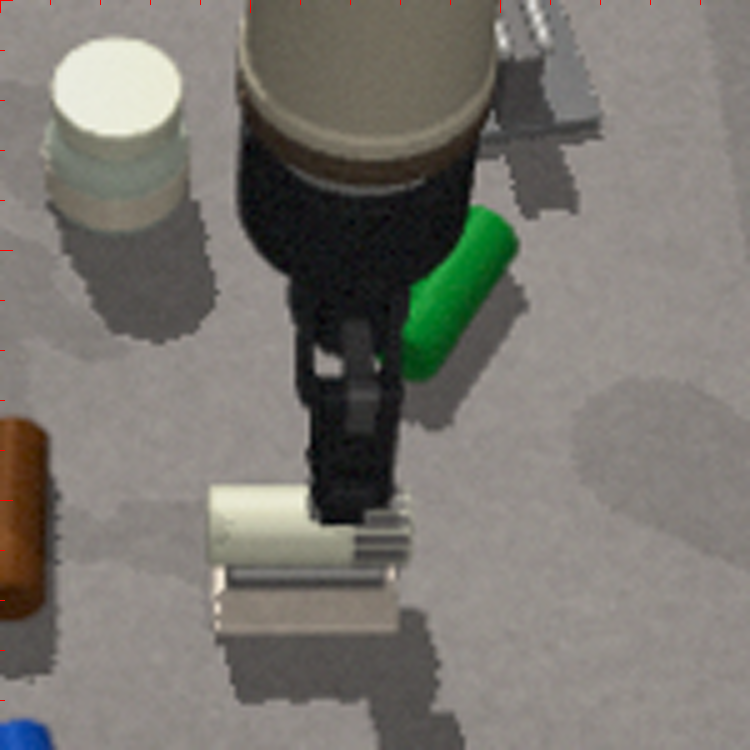

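View pics/c2.png

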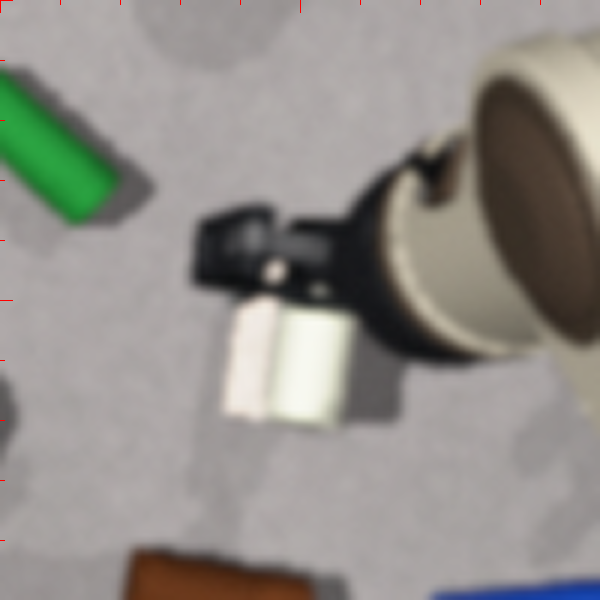

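```bash
python3 -m pendant '[{"x":-0.05,"y":-0.02,"z":0.2,"rx":0,"ry":0,"rz":0,"jaw":0},{"x":-0.05,"y":-0.02,"z":0.4,"rx":0,"ry":0,"rz":0,"jaw":0},{"x":-0.05,"y":-0.02,"z":0.6,"rx":0,"ry":0,"rz":0,"jaw":0},{"x":-0.05,"y":-0.02,"z":0.66,"rx":0,"ry":0,"rz":0,"jaw":0},{"x":-0.05,"y":-0.02,"z":0.66,"rx":0,"ry":0,"rz":0,"jaw":0},{"x":-0.05,"y":-0.02,"z":0.66,"rx":0,"ry":0,"rz":0,"jaw":0},{"x":-0.05,"y":-0.02,"z":0.66,"rx":0,"ry":0,"rz":0,"jaw":0}]' 
python3 -m pendant '[{"x":0,"y":0,"z":0,"rx":0,"ry":0,"rz":0,"jaw":0.3},{"x":0,"y":0,"z":0,"rx":0,"ry":0,"rz":0,"jaw":0.5},{"x":0,"y":0,"z":0,"rx":0,"ry":0,"rz":0,"jaw":1},{"x":0,"y":0,"z":0,"rx":0,"ry":0,"rz":0,"jaw":1},{"x":0,"y":0,"z":0,"rx":0,"ry":0,"rz":0,"jaw":1},{"x":0,"y":0,"z":0,"rx":0,"ry":0,"rz":0,"jaw":1}]'
python3 - <<'E'
from h import *
plan([0.505,-0.263,0.02],down(np.radians(82.5)))
im=capture("side")[:,:,::-1];crop("side",290,260,150,150,5,"c3",im)
E
```

```text
t: 12.9
tcp_pos: [0.5073, -0.2635, 0.0233]
orientation: [0.001, 0.753, 0.658, 0.001]
force: [0.4, 0.4, 0.2]
finger_gap: 1.003
t: 13.4
tcp_pos: [0.5062, -0.2629, 0.0218]
orientation: [0.0, 0.753, 0.658, 0.001]
force: [-0.6, 2.3, 3.6]
finger_gap: 0.335
t 13.4 tcp [ 0.5062 -0.2629  0.0218] F [-0.6  2.3  3.6] gap 0.335 q [ 1.25  1.03 -1.19  1.87  1.11  1.09  1.04]
shift [-0.002 -0.01   0.015] mm [-0.3 -1.1  1.8]
turn [ 0.001 -0.    -0.003]
```

View pics/c3.png

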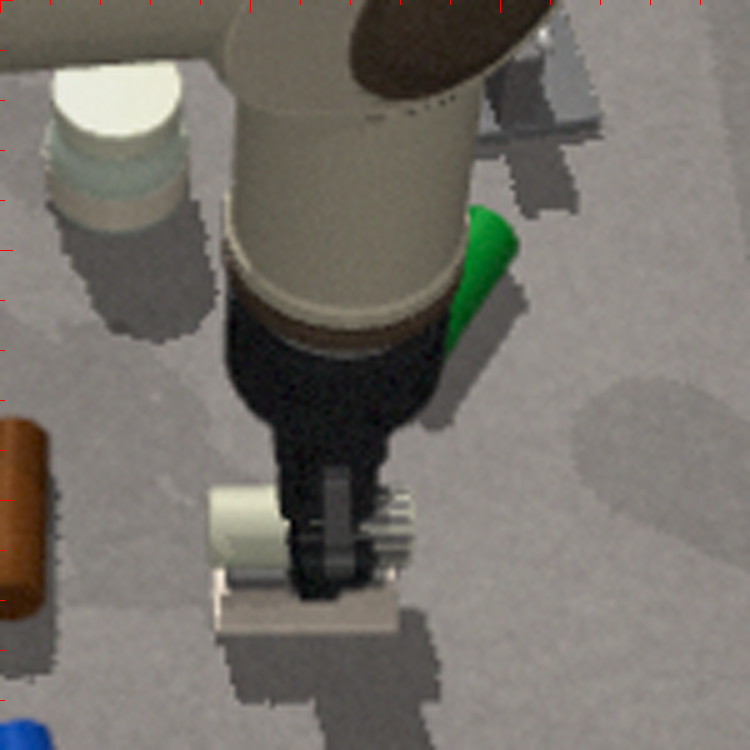

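Gripped: the gap matches 30 mm and the canister spans crop (210..412, 530). Lifting.

```bash
python3 -m pendant '[{"x":0,"y":0,"z":-0.1,"rx":0,"ry":0,"rz":0,"jaw":1},{"x":0,"y":0,"z":-0.3,"rx":0,"ry":0,"rz":0,"jaw":1},{"x":0,"y":0,"z":-0.6,"rx":0,"ry":0,"rz":0,"jaw":1},{"x":0,"y":0,"z":-0.9,"rx":0,"ry":0,"rz":0,"jaw":1},{"x":0,"y":0,"z":-1,"rx":0,"ry":0,"rz":0.03,"jaw":1},{"x":0.1,"y":0,"z":-1,"rx":0,"ry":0,"rz":0.1,"jaw":1},{"x":0.3,"y":0.1,"z":-1,"rx":0,"ry":0,"rz":0.17,"jaw":1},{"x":0.4,"y":0.2,"z":-1,"rx":0,"ry":0,"rz":0.24,"jaw":1}]'
python3 - <<'E'
from h import *
plan([0.633,0.00,0.17],down(np.radians(1.3)))
im=capture("side")[:,:,::-1];crop("side",290,210,150,150,5,"c4",im)
E
```

```text
t: 14.12
tcp_pos: [0.5359, -0.2177, 0.1424]
orientation: [0.0, 0.865, 0.503, 0.0]
force: [0.2, 1.5, -0.9]
finger_gap: 0.333
t 14.12 tcp [ 0.5359 -0.2177  0.1424] F [ 0.2  1.5 -0.9] gap 0.333 q [ 1.2   0.85 -1.27  1.8   0.88  1.2   0.71]
shift [ 1.977 -0.194 -0.23 ] mm [237.2 -23.3 -27.6]
turn [ 0.    -0.     0.656]
```

View pics/c4.png

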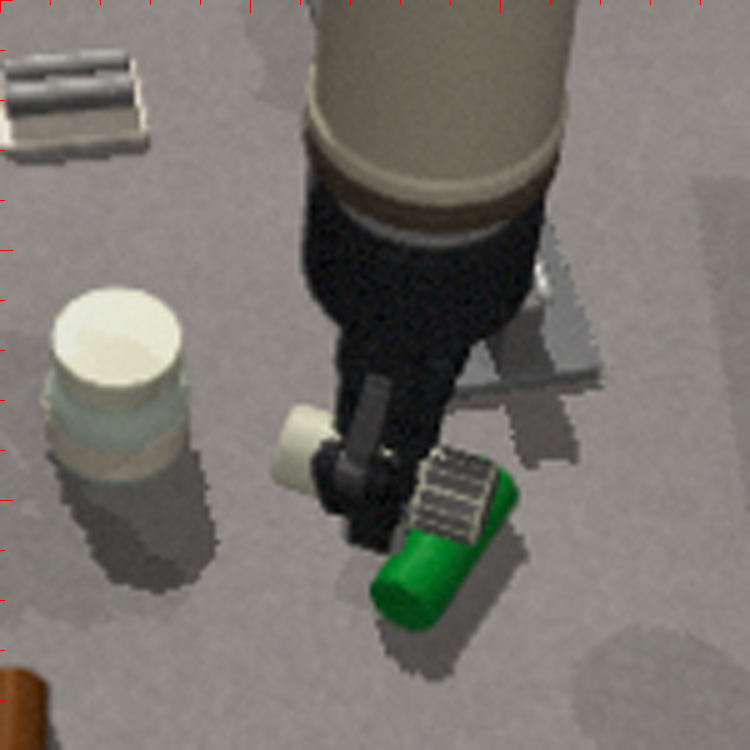

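```bash
python3 -m pendant '[{"x":0.2,"y":0,"z":-0.1,"rx":0,"ry":0,"rz":0.07,"jaw":1},{"x":0.35,"y":0,"z":-0.2,"rx":0,"ry":0,"rz":0.15,"jaw":1},{"x":0.5,"y":-0.05,"z":-0.2,"rx":0,"ry":0,"rz":0.22,"jaw":1},{"x":0.6,"y":-0.05,"z":-0.2,"rx":0,"ry":0,"rz":0.3,"jaw":1},{"x":0.7,"y":-0.1,"z":-0.2,"rx":0,"ry":0,"rz":0.37,"jaw":1},{"x":0.8,"y":-0.1,"z":-0.2,"rx":0,"ry":0,"rz":0.45,"jaw":1},{"x":0.9,"y":-0.1,"z":-0.2,"rx":0,"ry":0,"rz":0.52,"jaw":1},{"x":1,"y":-0.1,"z":-0.2,"rx":0,"ry":0,"rz":0.6,"jaw":1}]'
python3 - <<'E'
from h import *
plan([0.633,0.00,0.15],down(np.radians(1.3)))
E
```

```text
t: 14.83
tcp_pos: [0.5843, -0.1084, 0.1658]
orientation: [0.0, 0.998, 0.056, -0.0]
force: [-0.6, 0.4, -1.5]
finger_gap: 0.341
t 14.83 tcp [ 0.5843 -0.1084  0.1658] F [-0.6  0.4 -1.5] gap 0.341 q [ 0.9   0.7  -1.09  1.74  0.69  1.13 -0.29]
shift [ 0.504 -0.853  0.131] mm [  60.5 -102.3   15.7]
turn [0.    0.    0.057]
```

```bash
python3 -m pendant '[{"x":0.1,"y":-0.2,"z":0,"rx":0,"ry":0,"rz":0.05,"jaw":1},{"x":0.3,"y":-0.5,"z":0,"rx":0,"ry":0,"rz":0.055,"jaw":1},{"x":0.4,"y":-0.7,"z":0,"rx":0,"ry":0,"rz":0.055,"jaw":1},{"x":0.47,"y":-0.8,"z":0.2,"rx":0,"ry":0,"rz":0.055,"jaw":1},{"x":0.47,"y":-0.8,"z":0.4,"rx":0,"ry":0,"rz":0.055,"jaw":1},{"x":0.47,"y":-0.8,"z":0.5,"rx":0,"ry":0,"rz":0.055,"jaw":1},{"x":0.47,"y":-0.8,"z":0.5,"rx":0,"ry":0,"rz":0.055,"jaw":1},{"x":0.47,"y":-0.8,"z":0.5,"rx":0,"ry":0,"rz":0.055,"jaw":1}]'
python3 - <<'E'
from h import *
plan([0.633,0.00,0.054],down(np.radians(1.3)))
im=capture("side")[:,:,::-1];crop("side",320,150,150,150,5,"c5",im)
im=capture("top")[:,:,::-1];crop("top",270,150,150,100,5,"c6",im)
E
```

```text
t: 15.5
tcp_pos: [0.6287, -0.0079, 0.105]
orientation: [0.0, 1.0, 0.015, -0.001]
force: [0.1, -0.3, -0.4]
finger_gap: 0.337
t 15.5 tcp [ 0.6287 -0.0079  0.105 ] F [ 0.1 -0.3 -0.4] gap 0.337 q [ 0.64  0.81 -0.98  1.69  0.75  1.07 -0.56]
shift [ 0.039 -0.064  0.425] mm [ 4.7 -7.7 51. ]
turn [0.    0.001 0.004]
```

View pics/c5.png

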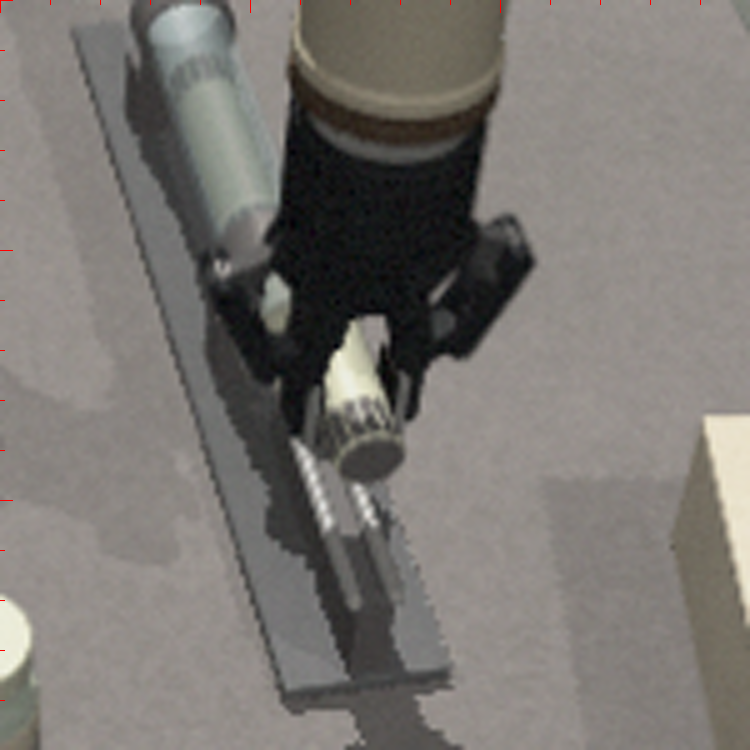

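View pics/c6.png

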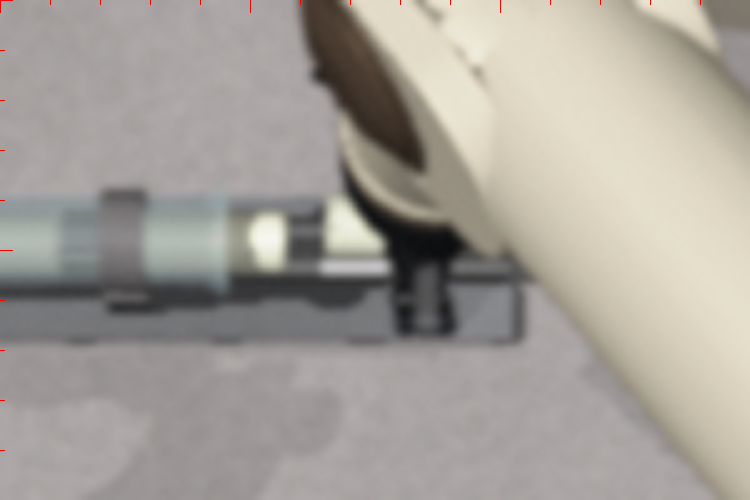

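```bash
python3 -m pendant '[{"x":0.035,"y":-0.02,"z":0.1,"rx":0,"ry":0,"rz":0.003,"jaw":1},{"x":0.035,"y":-0.02,"z":0.25,"rx":0,"ry":0,"rz":0.003,"jaw":1},{"x":0.035,"y":-0.02,"z":0.38,"rx":0,"ry":0,"rz":0.003,"jaw":1},{"x":0.035,"y":-0.02,"z":0.41,"rx":0,"ry":0,"rz":0.003,"jaw":1},{"x":0.035,"y":-0.02,"z":0.41,"rx":0,"ry":0,"rz":0.003,"jaw":1},{"x":0.035,"y":-0.02,"z":0.41,"rx":0,"ry":0,"rz":0.003,"jaw":1},{"x":0.035,"y":-0.02,"z":0.41,"rx":0,"ry":0,"rz":0.003,"jaw":1}]'
python3 - <<'E'
from h import *
plan([0.633,-0.004,0.051],down(np.radians(1.3)))
im=capture("side")[:,:,::-1];crop("side",320,180,150,120,5,"c7",im)
E
```

```text
t: 16.18
tcp_pos: [0.634, -0.0039, 0.0569]
orientation: [-0.0, 1.0, 0.013, 0.001]
force: [-0.6, -0.6, -0.1]
finger_gap: 0.335
t 16.18 tcp [ 0.634  -0.0039  0.0569] F [-0.6 -0.6 -0.1] gap 0.335 q [ 0.6   0.87 -0.93  1.7   0.81  1.01 -0.6 ]
shift [-0.009  0.001  0.049] mm [-1.   0.1  5.9]
turn [-0.    -0.001  0.002]
```

View pics/c7.png

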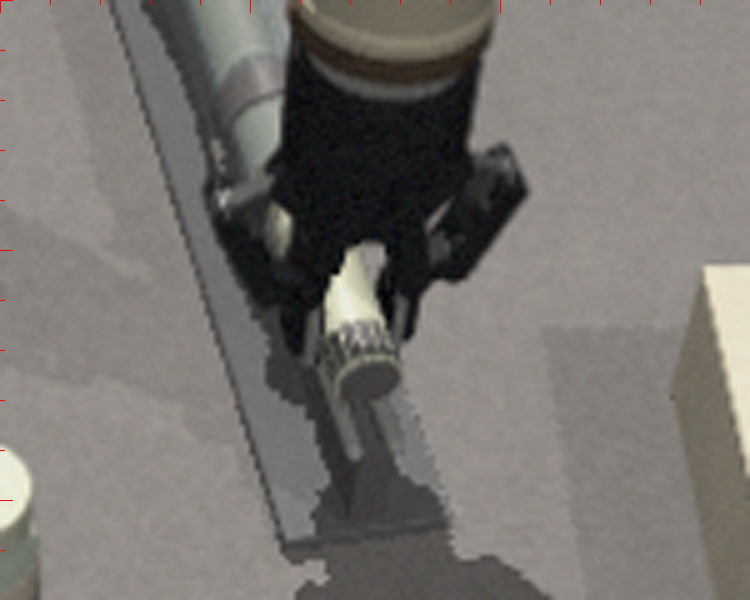

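```bash
python3 -m pendant '[{"x":-0.01,"y":0,"z":0.02,"rx":0,"ry":0,"rz":0,"jaw":1},{"x":-0.01,"y":0,"z":0.04,"rx":0,"ry":0,"rz":0,"jaw":1},{"x":-0.01,"y":0,"z":0.04,"rx":0,"ry":0,"rz":0,"jaw":1},{"x":-0.01,"y":0,"z":0.04,"rx":0,"ry":0,"rz":0,"jaw":1}]' 
python3 -m pendant '[{"x":0,"y":0,"z":0.01,"rx":0,"ry":0,"rz":0,"jaw":1},{"x":0,"y":0,"z":0.01,"rx":0,"ry":0,"rz":0,"jaw":1}]'
```

```text
t: 16.57
tcp_pos: [0.6325, -0.0043, 0.0516]
orientation: [0.0, 1.0, 0.013, 0.0]
force: [0.1, 0.1, -0.2]
finger_gap: 0.334
t: 16.73
tcp_pos: [0.6332, -0.0042, 0.0511]
orientation: [0.0, 1.0, 0.013, 0.001]
force: [-0.2, 0.7, 4.7]
finger_gap: 0.338
```

Contact at 4.7 N. Release, back off, and come round behind.

```bash
python3 -m pendant '[{"x":0,"y":0,"z":0.005,"rx":0,"ry":0,"rz":0,"jaw":0.6},{"x":0,"y":0,"z":0,"rx":0,"ry":0,"rz":0,"jaw":0.4},{"x":0,"y":0,"z":0,"rx":0,"ry":0,"rz":0,"jaw":0.1},{"x":0,"y":0,"z":0,"rx":0,"ry":0,"rz":0,"jaw":0},{"x":0,"y":0,"z":0,"rx":0,"ry":0,"rz":0,"jaw":0},{"x":0,"y":0,"z":0,"rx":0,"ry":0,"rz":0,"jaw":0}]' 
python3 -m pendant '[{"x":0,"y":0,"z":-0.1,"rx":0,"ry":0,"rz":0,"jaw":0},{"x":0,"y":0,"z":-0.3,"rx":0,"ry":0,"rz":0,"jaw":0},{"x":0,"y":0,"z":-0.6,"rx":0,"ry":0,"rz":0,"jaw":0},{"x":0,"y":0,"z":-0.8,"rx":0,"ry":0,"rz":0,"jaw":0},{"x":0,"y":0.2,"z":-0.8,"rx":0,"ry":0,"rz":0,"jaw":0.5},{"x":0,"y":0.5,"z":-0.8,"rx":0,"ry":0,"rz":0,"jaw":1},{"x":0,"y":0.7,"z":-0.8,"rx":0,"ry":0,"rz":0,"jaw":1},{"x":0,"y":0.75,"z":-0.8,"rx":0,"ry":0,"rz":0,"jaw":1}]'
python3 - <<'E'
from h import *
plan([0.634,-0.095,0.062],down(np.radians(1.3)))
im=capture("side")[:,:,::-1];crop("side",320,180,150,120,5,"d1",im)
im=capture("top")[:,:,::-1];crop("top",270,150,150,100,5,"d2",im)
E
```

```text
t: 17.23
tcp_pos: [0.6321, -0.0043, 0.05]
orientation: [0.0, 1.0, 0.013, -0.0]
force: [0.3, 0.4, 0.6]
finger_gap: 0.998
t: 17.9
tcp_pos: [0.6347, -0.1012, 0.1466]
orientation: [0.002, 1.0, 0.009, 0.0]
force: [-0.3, -1.4, -1.0]
finger_gap: 0.451
t 17.9 tcp [ 0.6347 -0.1012  0.1466] F [-0.3 -1.4 -1. ] gap 0.451 q [ 0.78  0.78 -1.01  1.63  0.72  1.15 -0.39]
shift [-0.005 -0.055  0.705] mm [-0.6 -6.6 84.6]
turn [ 0.003 -0.    -0.003]
```

View pics/d1.png

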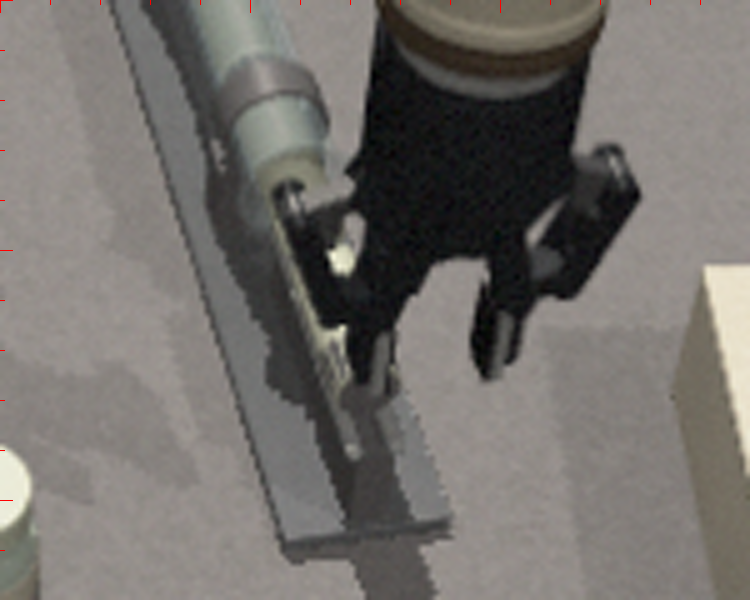

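View pics/d2.png

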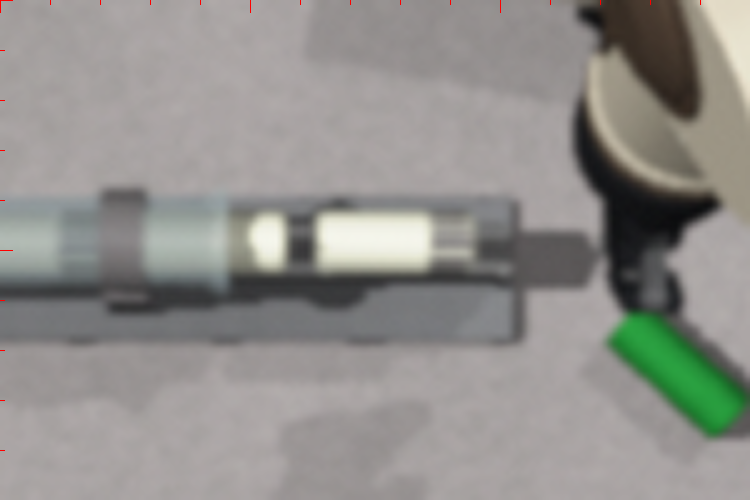

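```bash
python3 -m pendant '[{"x":0,"y":0,"z":0.2,"rx":0,"ry":0,"rz":0,"jaw":1},{"x":0,"y":0,"z":0.45,"rx":0,"ry":0,"rz":0,"jaw":1},{"x":0,"y":0,"z":0.6,"rx":0,"ry":0,"rz":0,"jaw":1},{"x":0,"y":0,"z":0.7,"rx":0,"ry":0,"rz":0,"jaw":1},{"x":0,"y":0,"z":0.7,"rx":0,"ry":0,"rz":0,"jaw":1},{"x":0,"y":0,"z":0.7,"rx":0,"ry":0,"rz":0,"jaw":1}]' 
python3 -m pendant '[{"x":0,"y":-0.08,"z":0,"rx":0,"ry":0,"rz":0,"jaw":1},{"x":0,"y":-0.16,"z":0,"rx":0,"ry":0,"rz":0,"jaw":1},{"x":0,"y":-0.24,"z":0,"rx":0,"ry":0,"rz":0,"jaw":1},{"x":0,"y":-0.32,"z":0,"rx":0,"ry":0,"rz":0,"jaw":1},{"x":0,"y":-0.4,"z":0,"rx":0,"ry":0,"rz":0,"jaw":1},{"x":0,"y":-0.46,"z":0,"rx":0,"ry":0,"rz":0,"jaw":1},{"x":0,"y":-0.52,"z":0,"rx":0,"ry":0,"rz":0,"jaw":1},{"x":0,"y":-0.58,"z":0,"rx":0,"ry":0,"rz":0,"jaw":1}]'
python3 - <<'E'
from h import *
plan([0.631,0.045,0.062],down(np.radians(1.3)))
im=capture("top")[:,:,::-1];crop("top",180,150,200,100,4,"d3",im)
E
```

```text
t: 18.5
tcp_pos: [0.6345, -0.0929, 0.0622]
orientation: [-0.001, 1.0, 0.013, -0.0]
force: [0.1, 0.4, 1.0]
finger_gap: 0.003
t: 19.17
tcp_pos: [0.6329, -0.0249, 0.0623]
orientation: [0.001, 1.0, 0.012, 0.0]
force: [0.2, -2.5, 1.7]
finger_gap: 0.003
t 19.17 tcp [ 0.6329 -0.0249  0.0623] F [ 0.2 -2.5  1.7] gap 0.003 q [ 0.63  0.86 -0.94  1.7   0.8   1.02 -0.57]
shift [-0.001 -0.583  0.002] mm [ -0.2 -69.9   0.2]
turn [ 0.001 -0.     0.001]
```

View pics/d3.png

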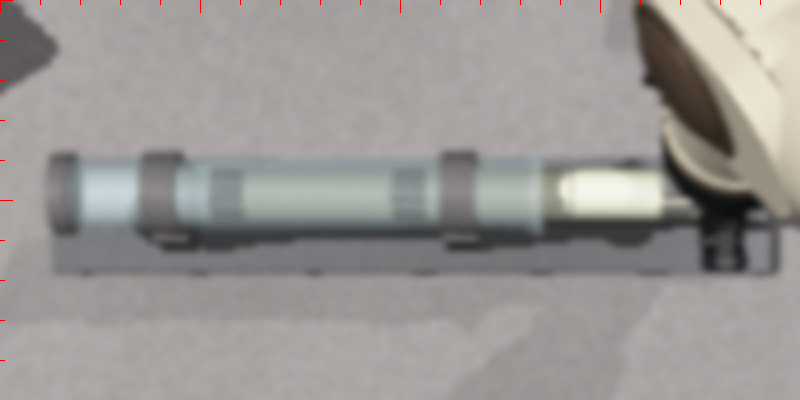

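The row is moving: the front cap shifted from crop x=225 to 210 and the end is at about 76. Continuing.

```bash
python3 -m pendant '[{"x":0,"y":-0.06,"z":0,"rx":0,"ry":0,"rz":0,"jaw":1},{"x":0,"y":-0.14,"z":0,"rx":0,"ry":0,"rz":0,"jaw":1},{"x":0,"y":-0.22,"z":0,"rx":0,"ry":0,"rz":0,"jaw":1},{"x":0,"y":-0.3,"z":0,"rx":0,"ry":0,"rz":0,"jaw":1},{"x":0,"y":-0.38,"z":0,"rx":0,"ry":0,"rz":0,"jaw":1},{"x":0,"y":-0.45,"z":0,"rx":0,"ry":0,"rz":0,"jaw":1},{"x":0,"y":-0.51,"z":0,"rx":0,"ry":0,"rz":0,"jaw":1},{"x":0,"y":-0.54,"z":0,"rx":0,"ry":0,"rz":0,"jaw":1}]'
python3 - <<'E'
from h import *
plan([0.6305,0.054,0.062],down(np.radians(1.3)))
im=capture("top")[:,:,::-1];crop("top",180,150,200,100,4,"d4",im)
im=capture("side")[:,:,::-1];crop("side",310,120,150,120,5,"d5",im)
E
```

```text
t: 19.88
tcp_pos: [0.6307, 0.0422, 0.0621]
orientation: [-0.0, 1.0, 0.014, -0.0]
force: [0.4, -1.4, -0.2]
finger_gap: -0.003
t 19.88 tcp [0.6307 0.0422 0.0621] F [ 0.4 -1.4 -0.2] gap -0.003 q [ 0.53  0.86 -0.94  1.7   0.8   1.01 -0.67]
shift [ 0.001 -0.098  0.001] mm [  0.1 -11.8   0.2]
turn [-0.001  0.     0.003]
```

View pics/d4.png

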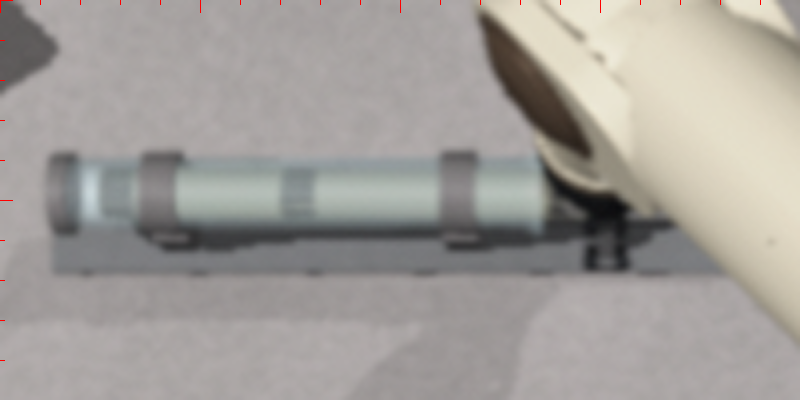

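View pics/d5.png

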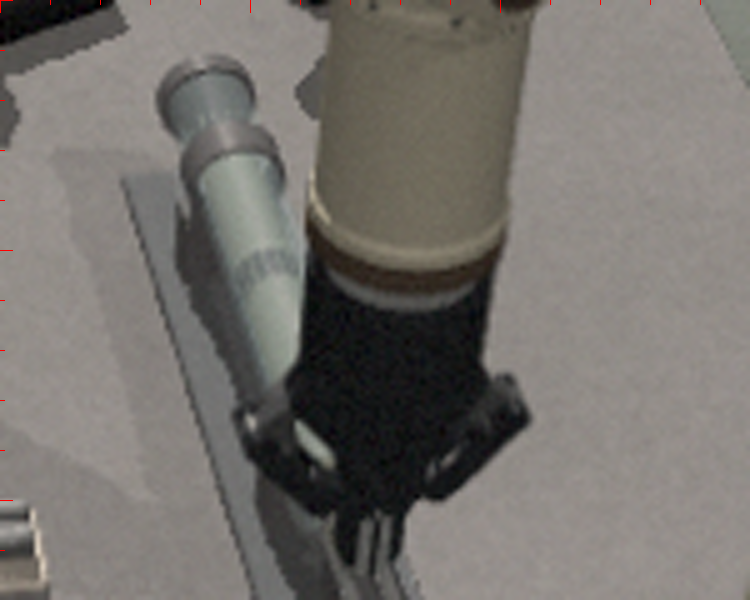

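The front cap edge is at crop x≈102 and the end cap at about 78, so some 12–14 mm remain. Fine steps from here, watching the force.

```bash
python3 -m pendant '[{"x":0,"y":-0.02,"z":0,"rx":0,"ry":0,"rz":0,"jaw":1},{"x":0,"y":-0.04,"z":0,"rx":0,"ry":0,"rz":0,"jaw":1},{"x":0,"y":-0.06,"z":0,"rx":0,"ry":0,"rz":0,"jaw":1},{"x":0,"y":-0.07,"z":0,"rx":0,"ry":0,"rz":0,"jaw":1},{"x":0,"y":-0.07,"z":0,"rx":0,"ry":0,"rz":0,"jaw":1}]' 
python3 -m pendant '[{"x":0,"y":-0.01,"z":0,"rx":0,"ry":0,"rz":0,"jaw":1},{"x":0,"y":-0.02,"z":0,"rx":0,"ry":0,"rz":0,"jaw":1},{"x":0,"y":-0.02,"z":0,"rx":0,"ry":0,"rz":0,"jaw":1}]'
```

```text
t: 20.4
tcp_pos: [0.6308, 0.0486, 0.0621]
orientation: [-0.0, 1.0, 0.013, -0.0]
force: [0.3, -0.4, -0.7]
finger_gap: 0.003
t: 20.65
tcp_pos: [0.6308, 0.051, 0.0621]
orientation: [-0.0, 1.0, 0.013, 0.0]
force: [-0.8, -0.8, 0.6]
finger_gap: 0.002
```

```bash
python3 -m pendant '[{"x":0,"y":-0.01,"z":0,"rx":0,"ry":0,"rz":0,"jaw":1},{"x":0,"y":-0.02,"z":0,"rx":0,"ry":0,"rz":0,"jaw":1},{"x":0,"y":-0.02,"z":0,"rx":0,"ry":0,"rz":0,"jaw":1}]' 
python3 -m pendant '[{"x":0,"y":-0.01,"z":0,"rx":0,"ry":0,"rz":0,"jaw":1},{"x":0,"y":-0.02,"z":0,"rx":0,"ry":0,"rz":0,"jaw":1},{"x":0,"y":-0.02,"z":0,"rx":0,"ry":0,"rz":0,"jaw":1}]'
python3 - <<'E'
from h import *
im=capture("top")[:,:,::-1];crop("top",185,180,75,45,10,"d6",im)
E
```

```text
t: 20.9
tcp_pos: [0.6307, 0.0537, 0.0621]
orientation: [-0.0, 1.0, 0.013, 0.0]
force: [-0.5, -1.0, -0.2]
finger_gap: -0.0
t: 21.15
tcp_pos: [0.6307, 0.0562, 0.0622]
orientation: [-0.0, 1.0, 0.013, 0.0]
force: [-0.4, -0.4, -1.0]
finger_gap: 0.0
```

View pics/d6.png

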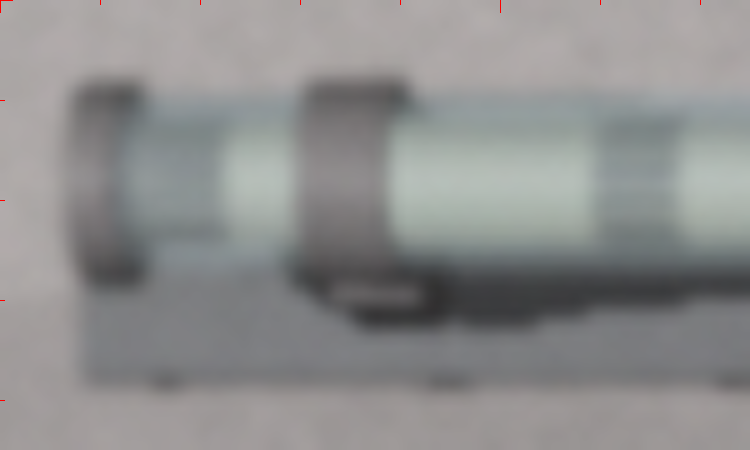

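No contact force yet, so I'll keep inching.

```bash
python3 -m pendant '[{"x":0,"y":-0.01,"z":0,"rx":0,"ry":0,"rz":0,"jaw":1},{"x":0,"y":-0.02,"z":0,"rx":0,"ry":0,"rz":0,"jaw":1},{"x":0,"y":-0.02,"z":0,"rx":0,"ry":0,"rz":0,"jaw":1}]'
```

```text
t: 21.45
tcp_pos: [0.6306, 0.0584, 0.0622]
orientation: [-0.0, 1.0, 0.013, 0.0]
force: [0.1, -0.5, -0.2]
finger_gap: -0.003
```

```bash
python3 -m pendant '[{"x":0,"y":-0.01,"z":0,"rx":0,"ry":0,"rz":0,"jaw":1},{"x":0,"y":-0.02,"z":0,"rx":0,"ry":0,"rz":0,"jaw":1},{"x":0,"y":-0.02,"z":0,"rx":0,"ry":0,"rz":0,"jaw":1}]'
python3 - <<'E'
from h import *
im=capture("side")[:,:,::-1];crop("side",360,190,60,60,10,"d7",im)
im=capture("top")[:,:,::-1];crop("top",185,180,75,45,10,"d8",im)
E
```

```text
t: 21.7
tcp_pos: [0.6307, 0.0587, 0.062]
orientation: [0.001, 1.0, 0.012, -0.0]
force: [-0.2, -4.5, 1.2]
finger_gap: 0.003
```

View pics/d7.png

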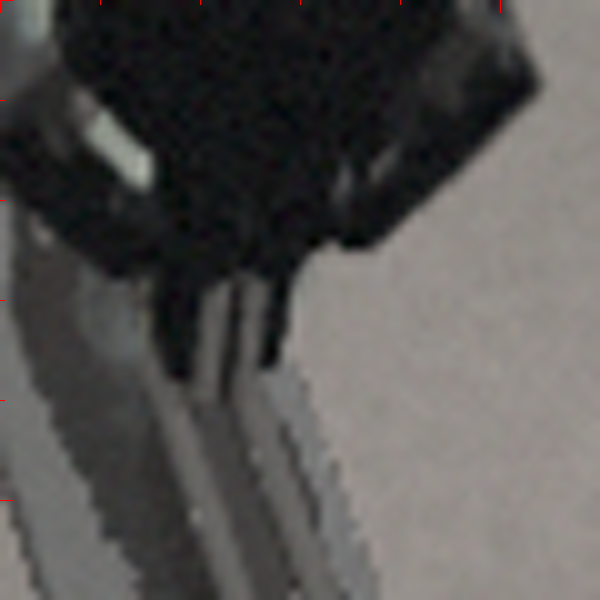

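View pics/d8.png

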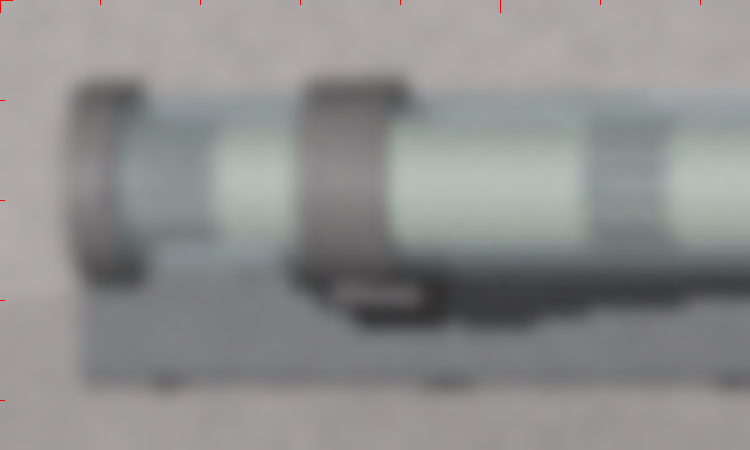

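The force rose and the motion stopped. One more press to confirm.

```bash
python3 -m pendant '[{"x":0,"y":-0.01,"z":0,"rx":0,"ry":0,"rz":0,"jaw":1},{"x":0,"y":-0.02,"z":0,"rx":0,"ry":0,"rz":0,"jaw":1},{"x":0,"y":-0.02,"z":0,"rx":0,"ry":0,"rz":0,"jaw":1},{"x":0,"y":-0.02,"z":0,"rx":0,"ry":0,"rz":0,"jaw":1}]'
```

```text
t: 22.13
tcp_pos: [0.6307, 0.0588, 0.062]
orientation: [0.003, 1.0, 0.011, -0.0]
force: [0.2, -9.2, 3.4]
finger_gap: 0.002
```

The row stopped hard: TCP fixed at y=0.0588 while the force rose to 9 N. Backing straight off and checking.

```bash
python3 -m pendant '[{"x":0,"y":0.05,"z":0,"rx":0,"ry":0,"rz":0,"jaw":1},{"x":0,"y":0.15,"z":0,"rx":0,"ry":0,"rz":0,"jaw":1},{"x":0,"y":0.35,"z":0,"rx":0,"ry":0,"rz":0,"jaw":1},{"x":0,"y":0.6,"z":-0.2,"rx":0,"ry":0,"rz":0,"jaw":1},{"x":0,"y":0.9,"z":-0.5,"rx":0,"ry":0,"rz":0,"jaw":1},{"x":0,"y":1,"z":-0.8,"rx":0,"ry":0,"rz":0,"jaw":1},{"x":0,"y":1,"z":-1,"rx":0,"ry":0,"rz":0,"jaw":1}]' 
python3 -m pendant '[{"x":-0.1,"y":0.2,"z":0,"rx":0,"ry":0,"rz":0,"jaw":1},{"x":-0.3,"y":0.5,"z":0,"rx":0,"ry":0,"rz":0,"jaw":1},{"x":-0.5,"y":0.8,"z":0,"rx":0,"ry":0,"rz":0,"jaw":1},{"x":-0.5,"y":1,"z":0,"rx":0,"ry":0,"rz":0,"jaw":1},{"x":-0.5,"y":1,"z":0,"rx":0,"ry":0,"rz":0,"jaw":1}]'
python3 - <<'E'
from h import *
a=capture("top")[:,:,::-1];crop("top",180,150,200,100,4,"e1",a)
s=capture("side")[:,:,::-1];cv2.imwrite("pics/e2.png",s);cv2.imwrite("pics/e3.png",a)
crop("side",330,110,100,150,5,"e4",s)
E
```

```text
t: 22.72
tcp_pos: [0.6342, -0.0627, 0.1838]
orientation: [0.0, 1.0, 0.009, 0.0]
force: [0.5, -0.4, 0.2]
finger_gap: -0.001
t: 23.13
tcp_pos: [0.5747, -0.1875, 0.1813]
orientation: [0.002, 1.0, 0.008, -0.001]
force: [0.2, -0.9, -0.5]
finger_gap: -0.006
```

View pics/e1.png

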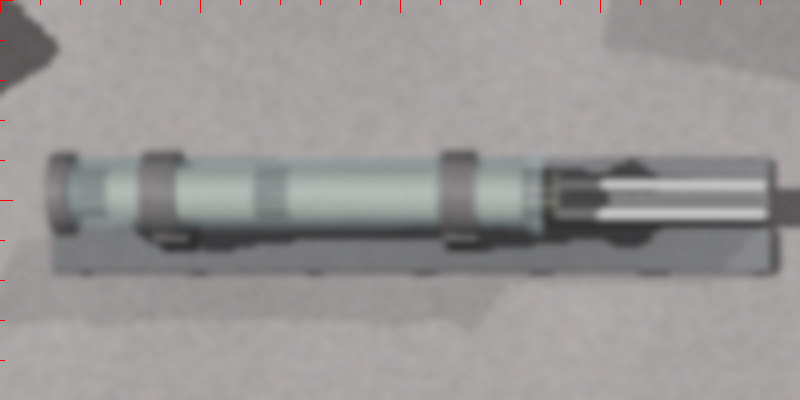

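View pics/e2.png

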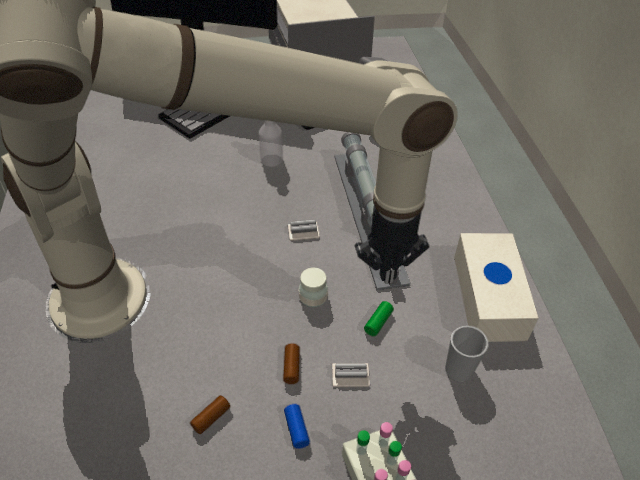

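View pics/e4.png

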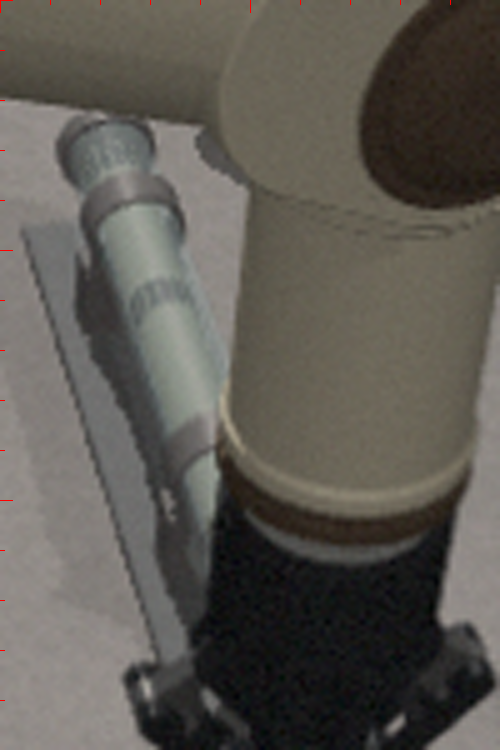

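Run:
```python
from h import *
state(); print(robot.job_done())
```

```text
t 23.23 tcp [ 0.5763 -0.1803  0.182 ] F [-0.1  1.5  0.3] gap -0.001 q [ 1.01  0.69 -1.08  1.7   0.66  1.16 -0.24]
the job is handed in; nothing more can be done
None
```

I fed the long canister into the tube first and the short one after it, then pushed the whole row in until it stopped against the closed end. I handed the job in at 23 s, with the arm clear of everything.

**Last checks:**
- **Row home:** the gripper held still at y = 0.0588 m while the push force rose from about 0.5 N to 4.5 N and then 9.2 N. The front cap now sits at the closed end, and the short canister's grey end stands just out of the mouth.
- **Protrusion:** I read it as roughly 7–10 mm in the coarse top picture, against the 10 mm expected. The gripper's stop position came out about 2–3 mm further in than I predicted, which is roughly the calibration error.
- **Bystanders:** in the final pictures the jar, bottle, cup and look-alikes are where they started, and both cradles are empty.

The first move command was refused because its rows left out some keys; nothing moved.

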